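# Run a fingertip along the kit tray and shut its flaps

### The job

The curved parts tray is ready to leave the bench: run your closed fingertips lightly along the arc over its row of four raised flaps, from the end where the flaps are hinged to the end they slope up towards, so that they fold down flat one after the other. Do it in one pass without lifting your hand away before the last flap is down, then come clear. Touch the tray with the fingertips only, do not press hard, lift the tray or shove it out of place, and leave the tools and the tape roll alone.

Things in the scene. Friction and masses are not known exactly. Their poses are not given: they have to be found in the camera images.
- tray: Loose grey metal parts tray, about 0.85 kg: four cells along an arc of radius 200 mm (middle of the row), 60 mm wide across the row, about 260 mm end to end. Its two end blocks and the shut flaps have flat tops 40 mm above the table. Origin at table level near its middle; x to the outside of the bend, z up; arc centre at x = -185 mm, y = 0; the row runs towards +y at its middle.
- run_in (a point): middle of the flat top of the plain end block before flap 1 (block 28 mm along the row, 60 mm across); 40 mm above the table
- run_out (a point): middle of the flat top of the plain end block after flap 4; same size and height
- row1 (a point): point fixed on the tray: middle of the top of flap 1 when it lies shut, 40 mm above the table. Neighbouring points are 52 mm apart along the arc.
- flap1 (a joint): angle of flap 1 (thin metal plate, 43 mm along the row, 42 mm across): 0 is shut and level, larger is raised (starts at 0.45 to 0.75 rad, stop at 1.0). Hinged at its edge nearest run_in, 23 mm before row1 and 3 mm below the flap's top, so it slopes up towards run_out. Stiff hinge, stays at any angle; about 0.2 N at the free edge turns it.
- row2 (a point): point fixed on the tray: middle of the top of flap 2 when it lies shut, 40 mm above the table. Neighbouring points are 52 mm apart along the arc.
- flap2 (a joint): angle of flap 2 (thin metal plate, 43 mm along the row, 42 mm across): 0 is shut and level, larger is raised (starts at 0.45 to 0.75 rad, stop at 1.0). Hinged at its edge nearest run_in, 23 mm before row2 and 3 mm below the flap's top, so it slopes up towards run_out. Stiff hinge, stays at any angle; about 0.2 N at the free edge turns it.
- row3 (a point): point fixed on the tray: middle of the top of flap 3 when it lies shut, 40 mm above the table. Neighbouring points are 52 mm apart along the arc.
- flap3 (a joint): angle of flap 3 (thin metal plate, 43 mm along the row, 42 mm across): 0 is shut and level, larger is raised (starts at 0.45 to 0.75 rad, stop at 1.0). Hinged at its edge nearest run_in, 23 mm before row3 and 3 mm below the flap's top, so it slopes up towards run_out. Stiff hinge, stays at any angle; about 0.2 N at the free edge turns it.
- row4 (a point): point fixed on the tray: middle of the top of flap 4 when it lies shut, 40 mm above the table. Neighbouring points are 52 mm apart along the arc.
- flap4 (a joint): angle of flap 4 (thin metal plate, 43 mm along the row, 42 mm across): 0 is shut and level, larger is raised (starts at 0.45 to 0.75 rad, stop at 1.0). Hinged at its edge nearest run_in, 23 mm before row4 and 3 mm below the flap's top, so it slopes up towards run_out. Stiff hinge, stays at any angle; about 0.2 N at the free edge turns it.
- pliers: Bystander, loose: pliers with blue handles, 44x135x14 mm, lying on the table; origin at the centre of its underside
- screwdriver: Bystander, loose: screwdriver with red handle, 24x161x24 mm, lying on the table; origin at the centre of its underside
- tape_roll: Bystander, loose: roll of tan masking tape lying flat, about 98 mm across, 25 mm high, lying on the table; origin at the centre of its underside
- nippers: Bystander, loose: black nippers, 44x129x14 mm, lying on the table; origin at the centre of its underside

How it is judged:
By the outcome, as a careful person would: the job done as asked, in the order asked, and still so for the second after the job is handed in, with the robot touching nothing.
It also fails if it takes over 38 s, if anything falls off the work surface, if the arm or the gripper's body presses on something with over 40 N, if the wrist force passes 120 N, or if a joint passes its speed limit or range.

### The arm

A 7-joint arm with a two-finger parallel gripper is mounted at the origin on a cart in front of the work surface, level with it; the furniture and walls round the work are solid. World frame = base frame: x ahead of the robot, y to its left, z up, the work surface at z = 0. Lengths are in m, angles in rad, forces in N, time in s.
With the tool pointing down it reaches from about 0.4 to 0.85 m from the base axis. Payload 10.4 kg.
Tool frame: the origin (TCP) lies between the finger pads; the fingertips stand 8 mm ahead of it and the grasp point (between the pads) lies 11 mm behind it; z points along the fingers, x is the direction in which the jaws open and shut, and the axes are right-handed (so a half turn about z gives the same grasp; the last joint's range is limited). The gripper opens to 87 mm and grips with 3 to 60 N. Pads are 19 mm wide; open, the fingers measure 117 mm over their backs; the gripper's body (75 mm by 190 mm) begins 51 mm behind the grasp point.
Start: joints at [1.318, 0.332, -0.065, 1.46, 0.022, 1.35, -0.088], TCP at [0.142, -0.609, 0.191] pointing down, gripper open.
Joint ranges: [-2.6, 2.6], [-0.5, 2.12], [-1.47, 1.34], [0.16, 2.42], [-1.27, 4.41], [0.06, 2.06], [-2.6, 2.6]. Speed limits (rad/s): [2.22, 2.22, 2.79, 2.79, 3.14, 3.14, 3.14].

### API

Orientations are given as a unit quaternion [x, y, z, w].
In Python, from bench import r, viewer gives the robot as it stands.
- The arm moves only by the tool apply_moves, never from a script. Its argument "increments" is a list of rows, each an object with "grip": the closure in counts, from 0 (fully open) to 255 (shut); "xyz": the shift along the tool's x, y, z in mm, a list of three; "rotation": the turn, a rotation vector about the tool's x, y, z in degrees, a list of three. A call has 1 to 5 rows; each row is the pose to reach, as a shift and turn from the pose measured when the call began, along the tool's axes at that moment; what a row does not reach only later rows make up. A row lasts 1/8 s, in which the tool goes at most 62.5 mm and 10.7 degrees, less where a joint would pass 70% of its speed; a pose out of reach is approached as far as the arm can. A call with a gripper value outside its range is refused whole. The fingers move at their own pace and stop on an object; "squeeze" is the grip in N (left out, the last holds). Time passes only in rows, so rows that repeat a pose let the fingers close. It gives the time, the measured TCP pose, the force and the opening at its end, in the units of the state.
- r.read_state(): the state, without advancing time (a new reading comes with each control period).
- viewer.camera(name): name is "scene" or "top"; returns a dict with "img" (400x640x3 uint8, blue, green, red), "range_z" (400x640 float32, m along the optical axis (not along the pixel's ray), 0 where there is no reading), "vertical_fov" (degrees; the focal length in pixels is half the picture's height over the tangent of half this angle, whatever the lens; pixels are square), "cx", "cy" (the principal point, pixels), "D" ([k1, k2, p1, p2, k3] as OpenCV has them; the pictures are not rectified), "rvec" (rotation vector, rad) and "tvec" (3), from world to camera coordinates, as OpenCV has them. Camera axes: x right, y down, z forward; pixel columns grow to the right and rows downward; lengths in m; the calibration is good to about 2 mm. A picture is of the moment at which its call begins.
- r.close_job(): hands the job in, once; it reports no verdict.
The state is a dict: "time": time; "joint_positions": joint angles; "joint_vel": joint speeds; "joint_torque": joint torques, N m; "ee_pos": TCP position; "eef_rot": TCP orientation; "ft_force": force on the tool from outside, world axes, zero at the start; "torque": the same for the moment, N m; "width": finger opening in m.
Only numpy, scipy, OpenCV 4.12 (cv2) and the standard library are available. Lean on these libraries where they do the work, as an engineer would, in place of code of your own. Each camera call takes 0.05 s, during which the arm holds its last target.

## Working session

There is one attempt and no reset: what is moved stays moved. The work goes in short steps, Python scripts to look and compute and a tool call to move; the robot and the scene stay as the last step left them, time stands still between calls to the robot, and variables do not carry over. Pictures are saved under pics/ and viewed, and the job is handed in when it is done.

Besides the shell and the picture viewer there is one more tool, called after "Request:" as name([rows], argument=value, ...), one row to a line, values as JSON. apply_moves: Moves the arm, as the interface text tells. Its arguments: {"type":"object","properties":{"increments":{"type":"array","items":{"type":"object","properties":{"grip":{"type":"number"},"xyz":{"type":"array","items":{"type":"number"}},"rotation":{"type":"array","items":{"type":"number"}}}}},"squeeze":{"type":"number"}},"required":["increments"]}

```bash
mkdir -p pics; ls; python3 - <<'E'
from bench import r, viewer
import cv2, numpy as np, pickle
print(r.read_state())
for n in ["scene","top"]:
    c=viewer.camera(n); cv2.imwrite(f"pics/{n}0.png",c["img"]); pickle.dump(c,open(f"pics/{n}0.pkl","wb"))
    print({k:v for k,v in c.items() if k not in("img","range_z")})
E
```

```text
pics
{'time': 0.0, 'joint_positions': array([ 1.31836915,  0.33288879, -0.06468161,  1.4609536 ,  0.02160471,
        1.34989213, -0.08850921]), 'joint_vel': array([ 6.12895499e-04, -1.11038147e-03, -1.75079348e-03,  3.86047934e-05,
       -8.43579759e-04, -4.32175899e-04,  1.22874988e-03]), 'joint_torque': array([-1.47182673e-03, -6.23256898e+01,  2.37387355e-02, -3.89909863e+01,
       -6.14496949e-02,  3.95927543e-02,  1.37082643e-04]), 'ee_pos': array([ 0.14226045, -0.6081454 ,  0.1901375 ]), 'eef_rot': array([ 7.83519115e-01, -6.21367261e-01, -5.89905725e-04, -4.18309758e-04]), 'ft_force': array([-0.00557134, -0.59688853, -0.46662571]), 'torque': array([-0.0028856 ,  0.00225539, -0.02176834]), 'width': 0.08677314364759438}
{'vertical_fov': 42.226639599748864, 'cx': 313.64635651307304, 'cy': 203.23270582566866, 'D': array([-0.00020217,  0.        ,  0.        ,  0.        ,  0.        ]), 'rvec': array([ 2.16695329, -0.78799951,  0.36816565]), 'tvec': array([-0.43595765,  0.28578582,  1.5402115 ])}
{'vertical_fov': 55.50964219050643, 'cx': 324.3905066585723, 'cy': 206.90647947562456, 'D': array([-0.01256799,  0.        ,  0.        ,  0.        ,  0.        ]), 'rvec': array([ 2.17273384, -2.14035145,  0.17005512]), 'tvec': array([-0.03300022,  0.56301882,  1.03854995])}
```

View pics/scene0.png

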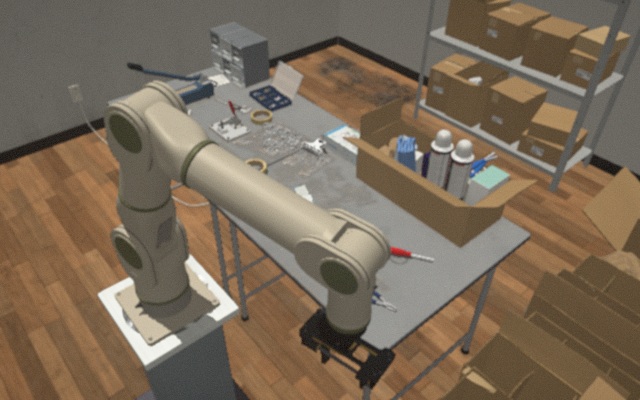

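View pics/top0.png

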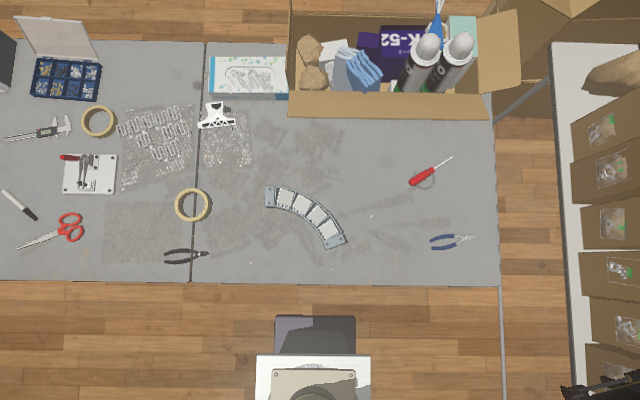

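The scene view has the tray hidden behind the arm. In the top view the tray is an arc from about (270,196) to (336,242), bulging to the upper right. The nippers are near (185,256), the tape roll at (192,205) and the pliers at (452,241).

```bash
cat > h.py <<'E'
import numpy as np, cv2, pickle
def load(n): return pickle.load(open(n,"rb"))
def K(c):
    f=200/np.tan(np.radians(c["vertical_fov"]/2)); return np.array([[f,0,c["cx"]],[0,f,c["cy"]],[0,0,1]])
def cloud(c):
    v,u=np.mgrid[0:400,0:640]
    p=cv2.undistortPoints(np.stack([u,v],-1).reshape(-1,1,2).astype(float),K(c),c["D"]).reshape(400,640,2)
    z=c["range_z"].astype(float); P=np.dstack([p[...,0]*z,p[...,1]*z,z])
    R=cv2.Rodrigues(c["rvec"])[0]; return (P-c["tvec"])@R
def proj(c,X): return cv2.projectPoints(np.asarray(X,float).reshape(-1,1,3),c["rvec"],c["tvec"],K(c),c["D"])[0].reshape(-1,2)
E
python3 - <<'E'
from h import *
c=load("pics/top0.pkl"); W=cloud(c)
im=c["img"][170:265,250:360]; cv2.imwrite("pics/crop0.png",cv2.resize(im,None,fx=7,fy=6,interpolation=cv2.INTER_CUBIC))
z=W[170:265,250:360,2]
h=np.clip(z/0.08*255,0,255).astype(np.uint8)
cv2.imwrite("pics/hz0.png",cv2.resize(cv2.applyColorMap(h,cv2.COLORMAP_JET),None,fx=7,fy=6,interpolation=cv2.INTER_NEAREST))
print("table z",np.median(W[250:275,250:320,2]),np.median(W[130:170,300:400,2]))
for uv in [(270,196),(336,242),(192,190),(185,256),(452,241)]: print(uv,W[uv[1],uv[0]].round(3))
E
```

```text
table z 0.0007364043958627301 0.0006580205313839356
(270, 196) [0.592 0.13  0.042]
(336, 242) [ 0.465 -0.058  0.042]
(192, 190) [0.609 0.357 0.024]
(185, 256) [0.42  0.374 0.001]
(452, 241) [ 0.474 -0.4   -0.   ]
```

View pics/crop0.png

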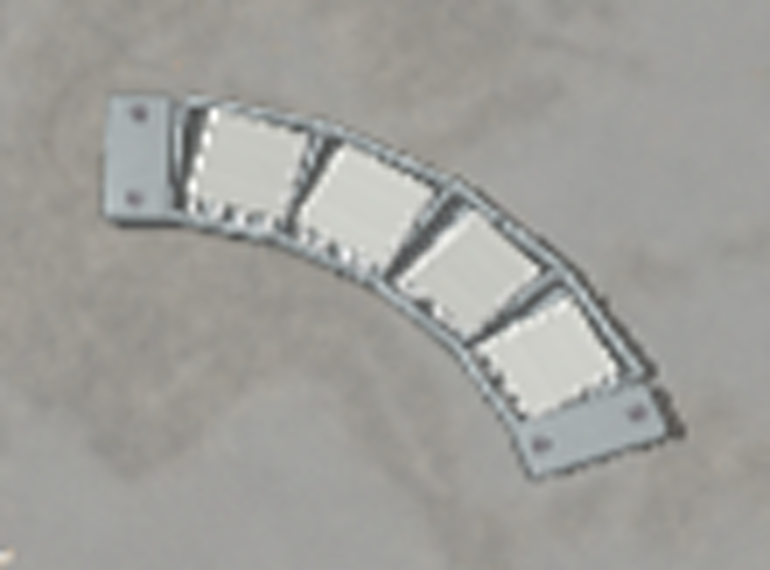

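View pics/hz0.png

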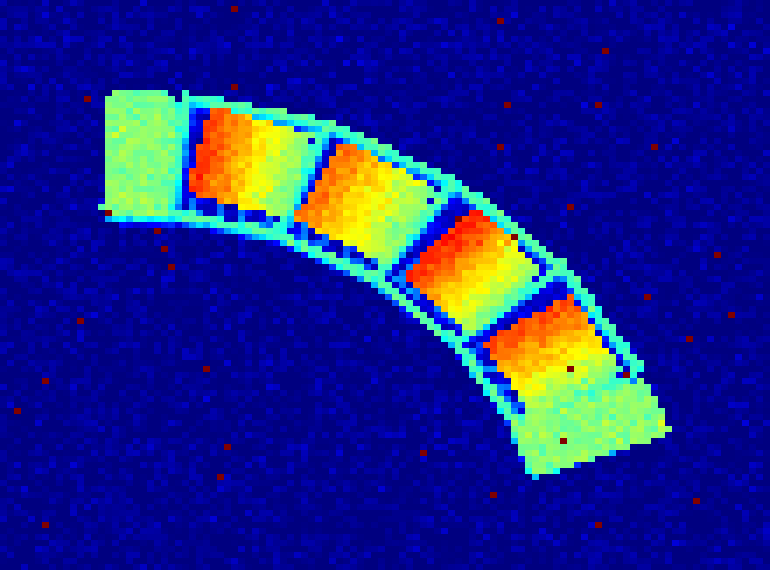

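The height map is clear. The flaps' high edges face the left block, so they are hinged towards the lower-right block. That makes run_in the lower-right block near (336,242) and run_out the left block near (270,196). Next I'll fit the tray pose.

```bash
cat > fit.py <<'E'
from h import *
from scipy.optimize import minimize
def fit(c,box=(170,265,250,360),zp=0.038):
    r0,r1,c0,c1=box
    W=cloud(c)[r0:r1,c0:c1]; R=cv2.Rodrigues(c["rvec"])[0]; C=-R.T@c["tvec"]
    # move each point along its ray to plane zp
    t=(zp-C[2])/(W[...,2]-C[2]); P=(C+(W-C)*t[...,None])[...,:2]
    lab=cv2.medianBlur(((W[...,2]>0.028)).astype(np.uint8),3)
    lab=cv2.morphologyEx(lab,cv2.MORPH_CLOSE,np.ones((5,5),np.uint8)).astype(float)
    sg=lambda d:1/(1+np.exp(-np.clip(d/0.0012,-40,40)))
    def model(p):
        cx,cy,a,half=p[0],p[1],p[2],p[3]
        d=P-[cx,cy]; rr=np.hypot(d[...,0],d[...,1]); th=np.angle(np.exp(1j*(np.arctan2(d[...,1],d[...,0])-a)))
        return sg(0.030-np.abs(rr-0.2))*sg((half-np.abs(th))*0.2)
    best=None
    for a in (-.9,-.6,-.3):
        m=P[lab>.5].mean(0); x0=[m[0]-.19*np.cos(a),m[1]-.19*np.sin(a),a,.66]
        s=minimize(lambda p:((model(p)-lab)**2).sum(),x0,method="Nelder-Mead",options=dict(maxiter=4000,xatol=1e-5,fatol=1e-4,initial_simplex=[x0]+[list(np.array(x0)+e) for e in np.diag([.02,.02,.1,.03])]))
        if best is None or s.fun<best.fun: best=s
    return best
E
python3 - <<'E'
from fit import *
c=load("pics/top0.pkl"); s=fit(c); print(s.x,s.fun)
cx,cy,a,half=s.x
W=cloud(c)
R=cv2.Rodrigues(c["rvec"])[0]; print("cam",-R.T@c["tvec"])
def P(sarc,r=.2,z=.04):
    t=a+sarc/.2; return [cx+r*np.cos(t),cy+r*np.sin(t),z]
names=dict(run_in=-.118,row1=-.078,row2=-.026,row3=.026,row4=.078,run_out=.118)
for n,v in names.items():
    q=P(v); print(n,np.round(q,4))
im=cv2.resize(c["img"][170:265,250:360],None,fx=7,fy=6,interpolation=cv2.INTER_CUBIC)
def d(X,col):
    pts=((proj(c,X)+.5-[250,170])*[7,6]).astype(np.int32); cv2.polylines(im,[pts],False,col,1)
t=np.linspace(-half*.2,half*.2,40)
d([P(x,.17) for x in t],(0,0,255)); d([P(x,.23) for x in t],(0,0,255)); d([P(x) for x in t],(0,255,0))
for x in (-.132,-.104,-.101,-.049,.003,.055,.104,.132): d([P(x,.17),P(x,.23)],(255,0,0))
cv2.imwrite("pics/fit0.png",im)
# flap angles & block heights
d_=W[...,:2]-[cx,cy]; rr=np.hypot(d_[...,0],d_[...,1]); sa=(np.arctan2(d_[...,1],d_[...,0])-a)*.2
ok=np.abs(rr-.2)<.015
for n,v in names.items():
    m=ok&(np.abs(sa-v)<(.010 if 'run' in n else .013))&(W[...,2]>.03)&(W[...,2]<.09)
    f=np.polyfit(sa[m]-v,W[...,2][m],1); print(n,m.sum(),"mean z %.4f slope ang %.3f"%(W[...,2][m].mean(),np.arctan(f[0])))
E
```

```text
[  nan   nan -0.9   0.66] nan
cam [ 0.41258762 -0.00718673  1.10742269]
run_in [ nan  nan 0.04]
row1 [ nan  nan 0.04]
row2 [ nan  nan 0.04]
row3 [ nan  nan 0.04]
row4 [ nan  nan 0.04]
run_out [ nan  nan 0.04]fit.py:7: RuntimeWarning: divide by zero encountered in divide
  t=(zp-C[2])/(W[...,2]-C[2]); P=(C+(W-C)*t[...,None])[...,:2]
fit.py:7: RuntimeWarning: invalid value encountered in multiply
  t=(zp-C[2])/(W[...,2]-C[2]); P=(C+(W-C)*t[...,None])[...,:2]
<stdin>:13: RuntimeWarning: invalid value encountered in cast
Traceback (most recent call last):
TypeError: expected non-empty vector for x
```

The fit produced NaNs because some depth pixels have no reading. I'll take rays that don't depend on depth.

```bash
python3 - <<'E'
s=open("fit.py").read()
s=s.replace("    # move","    V=cloud(dict(c,range_z=np.ones((400,640))))[r0:r1,c0:c1]\n    # move").replace("t=(zp-C[2])/(W[...,2]-C[2]); P=(C+(W-C)*t[...,None])","t=(zp-C[2])/(V[...,2]-C[2]); P=(C+(V-C)*t[...,None])").replace("((W[...,2]>0.028))","((W[...,2]>0.028)&(W[...,2]<.1))")
open("fit.py","w").write(s)
E
cat > rep.py <<'E'
from fit import *
names=dict(run_in=-.118,row1=-.078,row2=-.026,row3=.026,row4=.078,run_out=.118)
def report(c,out,x=None):
    W=cloud(c)
    if x is None:
        s=fit(c); print(s.x.round(4),s.fun); x=s.x
    cx,cy,a,half=x
    def P(sarc,r=.2,z=.04):
        t=a+sarc/.2; return [cx+r*np.cos(t),cy+r*np.sin(t),z]
    im=cv2.resize(c["img"][170:265,250:360],None,fx=7,fy=6,interpolation=cv2.INTER_CUBIC)
    def d(X,col):
        pts=((proj(c,X)+.5-[250,170])*[7,6]).astype(np.int32); cv2.polylines(im,[pts],False,col,1)
    t=np.linspace(-half*.2,half*.2,40)
    d([P(x,.17) for x in t],(0,0,255)); d([P(x,.23) for x in t],(0,0,255)); d([P(x) for x in t],(0,255,0))
    for x_ in (-.132,-.104,-.101,-.049,.003,.055,.104,.132): d([P(x_,.17),P(x_,.23)],(255,0,0))
    cv2.imwrite(out,im)
    d_=W[...,:2]-[cx,cy]; rr=np.hypot(d_[...,0],d_[...,1]); sa=(np.arctan2(d_[...,1],d_[...,0])-a)*.2
    ok=np.abs(rr-.2)<.015
    for n,v in names.items():
        m=ok&(np.abs(sa-v)<(.010 if 'run' in n else .013))&(W[...,2]>.03)&(W[...,2]<.09)
        f=np.polyfit(sa[m]-v,W[...,2][m],1); print(n,np.round(P(v),4),m.sum(),"mean z %.4f slope ang %.3f"%(W[...,2][m].mean(),np.arctan(f[0])))
    return x
E
python3 -c "
from rep import *
c=load('pics/top0.pkl'); x=report(c,'pics/fit1.png'); np.save('tray.npy',x)"
```

```text
[ 0.3945  0.1336 -0.6001  0.6639] 45.17716856335949
run_in [ 0.4688 -0.052   0.04  ] 76 mean z 0.0405 slope ang 0.022
row1 [ 0.5042 -0.0336  0.04  ] 105 mean z 0.0567 slope ang 0.590
row2 [5.435e-01 3.000e-04 4.000e-02] 108 mean z 0.0595 slope ang 0.663
row3 [0.5728 0.043  0.04  ] 101 mean z 0.0537 slope ang 0.498
row4 [0.5901 0.0919 0.04  ] 106 mean z 0.0572 slope ang 0.658
run_out [0.5944 0.1316 0.04  ] 75 mean z 0.0411 slope ang 0.068
```

View pics/fit1.png

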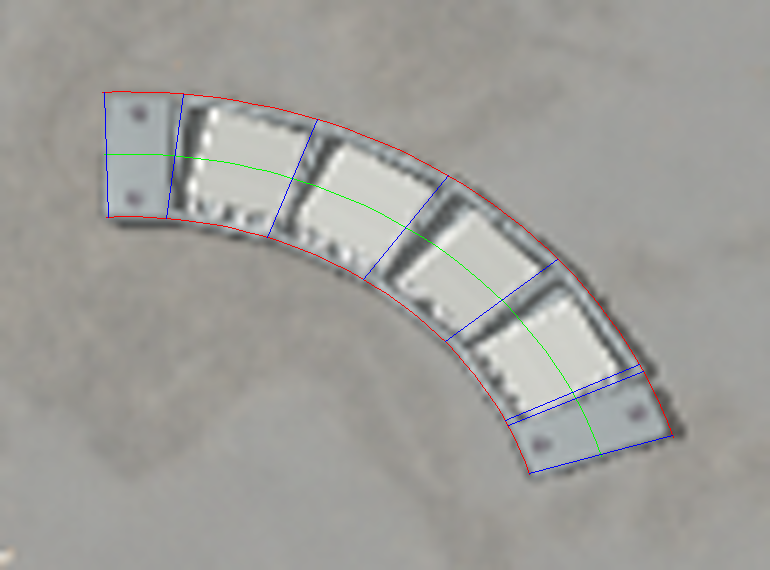

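The overlay matches the tray outline to within about a pixel, and the half angle of 0.664 is near the nominal 0.66. Block tops read 40–41 mm and flap angles 0.50–0.66 rad, all in the given ranges. Next is a helper that works out increments.

```bash
cat > go.py <<'E'
import numpy as np
from scipy.spatial.transform import Rotation as Ro
cx,cy,a,_=np.load('tray.npy')
def target(s,z,tilt=8.,r=.2):
    """s arc pos (mm) of tip centre, z: tip-centre height in mm"""
    t=a+s/200; x=np.array([np.cos(t),np.sin(t),0]); zz=np.array([0,0,-1.]); y=np.cross(zz,x)
    R=Ro.from_matrix(np.c_[x,y,zz])*Ro.from_rotvec([np.radians(tilt),0,0])
    tip=np.array([cx+r*np.cos(t),cy+r*np.sin(t),z/1000])
    return tip-R.apply([0,0,.008]),R
def rel(st,p,R):
    R0=Ro.from_quat(st["eef_rot"]); return R0.inv().apply(p-st["ee_pos"])*1000, np.degrees((R0.inv()*R).as_rotvec())
def where(st):
    R0=Ro.from_quat(st["eef_rot"]); tip=st["ee_pos"]+R0.apply([0,0,.008]); d=tip[:2]-[cx,cy]
    x=R0.apply([1,0,0]); t=np.arctan2(d[1],d[0]); zt=R0.apply([0,0,1])
    y=R0.apply([0,1,0])
    return dict(s=200*(t-a),r=1000*np.hypot(*d),tipz=1000*tip[2],low=1000*tip[2]-9.5*abs(y[2]),yaw_err=np.degrees(np.arctan2(x[1],x[0])-t),tilt=np.degrees(np.arcsin(zt[:2]@[-np.sin(t),np.cos(t)])),side=np.degrees(np.arcsin(x[2])))
E
cat > st.py <<'E'
import sys
from bench import r; from go import *
st=r.read_state(); print("t",st["time"],{k:round(float(v),2) for k,v in where(st).items()},"F",st["ft_force"].round(2),"w",round(st["width"],4))
tl=float(sys.argv[1])
for arg in sys.argv[2:]:
    s,z=map(float,arg.split(",")); d,w=rel(st,*target(s,z,tl)); print(arg,d.round(2),w.round(2))
E
python3 st.py 8 -- 2>/dev/null; python3 st.py 8 -118,100
```

```text
t 0.1 {'s': -259.68, 'r': 783.53, 'tipz': 182.24, 'low': 182.24, 'yaw_err': 31.94, 'tilt': -0.04, 'side': -0.07} F [-0.29 -0.63  0.4 ] w 0.087
t 0.1 {'s': -259.68, 'r': 783.53, 'tipz': 182.24, 'low': 182.24, 'yaw_err': 31.94, 'tilt': -0.04, 'side': -0.07} F [-0.29 -0.63  0.4 ] w 0.087
-118,100 [-466.89 -443.52   82.88] [ 7.98 -0.53 -8.64]
```

Request:
apply_moves([
  {"grip": 255,"xyz": [-42,-40,0],"rotation": [1,0,-1]},
  {"grip": 255,"xyz": [-84,-80,0],"rotation": [2,0,-2]},
  {"grip": 255,"xyz": [-126,-120,0],"rotation": [3,0,-3]},
  {"grip": 255,"xyz": [-168,-160,0],"rotation": [4,0,-4]},
  {"grip": 255,"xyz": [-210,-200,0],"rotation": [5,0,-5]},
], squeeze=5)

```text
time: 0.72
ee_pos: [0.2898, -0.3563, 0.1903]
eef_rot: [0.809, -0.586, 0.027, -0.035]
ft_force: [0.1, -0.2, -0.1]
width: 0.045
```

```bash
python3 st.py 8 -118,140
```

```text
t 0.725 {'s': -235.97, 'r': 500.63, 'tipz': 182.32, 'low': 181.49, 'yaw_err': 30.18, 'tilt': 4.4, 'side': 0.14} F [ 0.06 -0.23 -0.12] w 0.045
-118,140 [-233.18 -259.22   64.72] [ 2.99 -0.54 -3.58]
```

Request:
apply_moves([
  {"grip": 255,"xyz": [-40,-44,6],"rotation": [1,0,-1]},
  {"grip": 255,"xyz": [-80,-88,14],"rotation": [2,0,-2]},
  {"grip": 255,"xyz": [-120,-132,24],"rotation": [3,-0.5,-3.5]},
  {"grip": 255,"xyz": [-160,-176,38],"rotation": [3,-0.5,-3.5]},
  {"grip": 255,"xyz": [-200,-220,52],"rotation": [3,-0.5,-3.5]},
])

```text
time: 1.35
ee_pos: [0.4404, -0.0949, 0.157]
eef_rot: [0.826, -0.56, 0.04, -0.057]
ft_force: [0.7, -0.6, -0.2]
width: 0.002
```

```bash
python3 st.py 8 -118,100 -118,60
```

```text
t 1.35 {'s': -153.51, 'r': 232.89, 'tipz': 149.05, 'low': 147.72, 'yaw_err': 10.06, 'tilt': 7.91, 'side': 0.08} F [ 0.71 -0.61 -0.25] w 0.002
-118,100 [-29.37 -33.84  54.26] [-0.02 -0.09 -0.1 ]
-118,60 [-29.42 -28.26  93.87] [-0.02 -0.09 -0.1 ]
```

Request:
apply_moves([
  {"grip": 255,"xyz": [-15,-17,25],"rotation": [0,0,0]},
  {"grip": 255,"xyz": [-29,-33,54],"rotation": [0,0,0]},
  {"grip": 255,"xyz": [-29.4,-30.5,78],"rotation": [0,-0.1,-0.1]},
  {"grip": 255,"xyz": [-29.4,-28.3,93.9],"rotation": [0,-0.1,-0.1]},
  {"grip": 255,"xyz": [-29.4,-28.3,93.9],"rotation": [0,-0.1,-0.1]},
])

```text
time: 1.98
ee_pos: [0.4668, -0.0525, 0.067]
eef_rot: [0.826, -0.559, 0.038, -0.058]
ft_force: [0.4, 0.3, 0.1]
width: 0.0006
```

```bash
python3 st.py 8 -118,46 -118,44 -118,42 -118,41 ; python3 - <<'E'
from bench import viewer
import cv2
for n in("scene","top"):
    c=viewer.camera(n)["img"]; cv2.imwrite(f"pics/{n}1.png",c)
    if n=="top": cv2.imwrite("pics/top1c.png",cv2.resize(c[150:290,230:400],None,fx=4,fy=4))
E
```

```text
t 1.975 {'s': -118.87, 'r': 199.72, 'tipz': 59.07, 'low': 57.76, 'yaw_err': 0.23, 'tilt': 7.92, 'side': -0.09} F [0.4  0.32 0.09] w 0.0006
-118,46 [ 0.29  0.95 13.06] [ 0.08  0.09 -0.03]
-118,44 [ 0.29  1.23 15.04] [ 0.08  0.09 -0.03]
-118,42 [ 0.29  1.5  17.03] [ 0.08  0.09 -0.03]
-118,41 [ 0.29  1.64 18.02] [ 0.08  0.09 -0.03]
```

View pics/top1c.png

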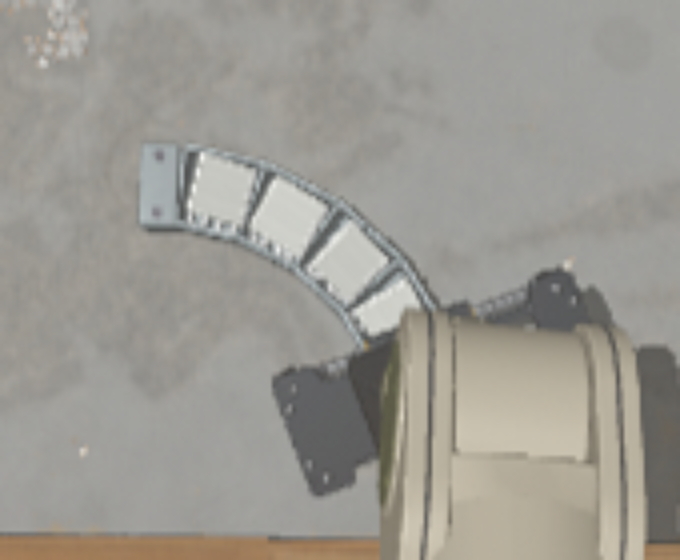

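View pics/scene1.png

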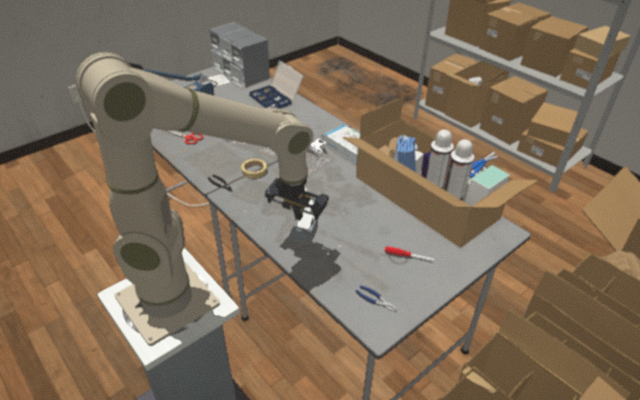

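The top crop shows the closed gripper over the run_in block, around crop (410,350), with the flaps ahead of it untouched. In the scene view, no tools are near the gripper. I'll come down and feel for the block top.

Request:
apply_moves([
  {"grip": 255,"xyz": [0.3,0.9,8],"rotation": [0,0,0]},
  {"grip": 255,"xyz": [0.3,1,13],"rotation": [0,0,0]},
  {"grip": 255,"xyz": [0.3,1.2,15],"rotation": [0,0,0]},
  {"grip": 255,"xyz": [0.3,1.4,16],"rotation": [0,0,0]},
  {"grip": 255,"xyz": [0.3,1.4,16],"rotation": [0,0,0]},
])

```text
time: 2.7
ee_pos: [0.469, -0.0527, 0.0525]
eef_rot: [0.826, -0.559, 0.039, -0.058]
ft_force: [-0.4, -0.6, -1.0]
width: 0.0003
```

```bash
python3 st.py 8 -118,42 -118,41
```

```text
t 2.7 {'s': -116.93, 'r': 200.74, 'tipz': 44.57, 'low': 43.24, 'yaw_err': -0.33, 'tilt': 8.05, 'side': 0.01} F [-0.35 -0.56 -0.96] w 0.0003
-118,42 [-0.74  1.41  2.4 ] [-0.05 -0.02 -0.03]
-118,41 [-0.74  1.55  3.39] [-0.05 -0.02 -0.03]
```

```bash
python3 - <<'E'
from bench import r,viewer
from go import *
for i in range(5):
    st=r.read_state(); w=where(st); print(st["time"],(st["ee_pos"]*1000).round(2),round(w["tipz"],2),round(w["s"],2),round(w["r"],2),st["ft_force"].round(2)); viewer.camera("top")
E
```

```text
2.7 [468.99 -52.74  52.5 ] 44.57 -116.93 200.74 [-0.35 -0.56 -0.96]
2.75 [469.05 -52.72  52.57] 44.65 -116.87 200.75 [0.03 0.34 0.27]
2.8 [469.07 -52.73  52.59] 44.67 -116.86 200.77 [-0.65 -0.86  0.61]
2.85 [469.06 -52.76  52.59] 44.66 -116.87 200.8 [ 0.61 -0.02  0.47]
2.9 [469.05 -52.76  52.57] 44.65 -116.89 200.78 [-0.21 -0.29 -0.54]
```

```bash
python3 st.py 8 -118,43 -118,42.5 -118,42 -118,41.5 -118,41
```

```text
t 2.95 {'s': -116.93, 'r': 200.8, 'tipz': 44.65, 'low': 43.32, 'yaw_err': -0.34, 'tilt': 8.05, 'side': 0.02} F [ 0.07 -0.49 -0.11] w 0.0003
-118,43 [-0.8   1.29  1.48] [-0.05 -0.03 -0.03]
-118,42.5 [-0.8   1.36  1.97] [-0.05 -0.03 -0.03]
-118,42 [-0.8   1.43  2.47] [-0.05 -0.03 -0.03]
-118,41.5 [-0.8   1.5   2.96] [-0.05 -0.03 -0.03]
-118,41 [-0.8   1.57  3.46] [-0.05 -0.03 -0.03]
```

Request:
apply_moves([
  {"grip": 255,"xyz": [-0.8,1.3,1.5],"rotation": [0,0,0]},
  {"grip": 255,"xyz": [-0.8,1.4,2],"rotation": [0,0,0]},
  {"grip": 255,"xyz": [-0.8,1.4,2],"rotation": [0,0,0]},
])

```text
time: 3.32
ee_pos: [0.4677, -0.0524, 0.0503]
eef_rot: [0.826, -0.559, 0.039, -0.058]
ft_force: [-0.4, 0.2, -0.9]
width: 0.0004
```

```bash
python3 st.py 8 -118,42 -118,41.5 -118,41 -118,40.5
```

```text
t 3.325 {'s': -118.06, 'r': 199.96, 'tipz': 42.41, 'low': 41.08, 'yaw_err': -0.02, 'tilt': 8.05, 'side': 0.02} F [-0.38  0.23 -0.89] w 0.0004
-118,42 [ 0.05 -0.01  0.41] [-0.05 -0.02 -0.03]
-118,41.5 [0.05 0.06 0.9 ] [-0.05 -0.02 -0.03]
-118,41 [0.05 0.13 1.4 ] [-0.05 -0.02 -0.03]
-118,40.5 [0.05 0.2  1.9 ] [-0.05 -0.02 -0.03]
```

Tracking is now accurate. I'll feel down in small steps.

Request:
apply_moves([
  {"grip": 255,"xyz": [0,0,0.4],"rotation": [0,0,0]},
  {"grip": 255,"xyz": [0,0,0.8],"rotation": [0,0,0]},
  {"grip": 255,"xyz": [0,0,0.8],"rotation": [0,0,0]},
])

```text
time: 3.7
ee_pos: [0.4678, -0.0524, 0.0495]
eef_rot: [0.826, -0.559, 0.039, -0.058]
ft_force: [0.8, 0.4, -0.2]
width: 0.0004
```

```bash
python3 st.py 8 -118,41.5 -118,41 -118,40.5
```

```text
t 3.7 {'s': -117.93, 'r': 199.94, 'tipz': 41.6, 'low': 40.27, 'yaw_err': -0.05, 'tilt': 8.05, 'side': 0.01} F [ 0.76  0.36 -0.16] w 0.0004
-118,41.5 [0.06 0.07 0.09] [-0.05 -0.02 -0.03]
-118,41 [0.06 0.14 0.58] [-0.05 -0.02 -0.03]
-118,40.5 [0.06 0.21 1.08] [-0.05 -0.02 -0.03]
```

Request:
apply_moves([
  {"grip": 255,"xyz": [0,0,0.3],"rotation": [0,0,0]},
  {"grip": 255,"xyz": [0,0,0.6],"rotation": [0,0,0]},
  {"grip": 255,"xyz": [0,0,0.6],"rotation": [0,0,0]},
])

```text
time: 4.08
ee_pos: [0.4678, -0.0523, 0.0489]
eef_rot: [0.826, -0.559, 0.039, -0.058]
ft_force: [-0.3, 0.3, -0.2]
width: 0.0003
```

```bash
python3 st.py 8 -118,41.5 -118,41 -118,40.5
```

```text
t 4.075 {'s': -117.86, 'r': 199.93, 'tipz': 40.98, 'low': 39.65, 'yaw_err': -0.07, 'tilt': 8.04, 'side': 0.01} F [-0.31  0.28 -0.18] w 0.0003
-118,41.5 [ 0.07  0.06 -0.54] [-0.04 -0.02 -0.03]
-118,41 [ 0.07  0.13 -0.04] [-0.04 -0.02 -0.03]
-118,40.5 [0.07 0.2  0.45] [-0.04 -0.02 -0.03]
```

Request:
apply_moves([
  {"grip": 255,"xyz": [0,0,0.3],"rotation": [0,0,0]},
  {"grip": 255,"xyz": [0,0,0.5],"rotation": [0,0,0]},
  {"grip": 255,"xyz": [0,0,0.5],"rotation": [0,0,0]},
])

```text
time: 4.45
ee_pos: [0.4679, -0.0523, 0.0484]
eef_rot: [0.826, -0.559, 0.039, -0.058]
ft_force: [-0.7, -0.6, -0.7]
width: 0.0007
```

```bash
python3 st.py 8 -118,41.5 -118,41 -118,40.5
```

```text
t 4.45 {'s': -117.8, 'r': 199.92, 'tipz': 40.46, 'low': 39.13, 'yaw_err': -0.09, 'tilt': 8.04, 'side': 0.01} F [-0.65 -0.62 -0.67] w 0.0007
-118,41.5 [ 0.08  0.04 -1.06] [-0.04 -0.01 -0.03]
-118,41 [ 0.08  0.11 -0.57] [-0.04 -0.01 -0.03]
-118,40.5 [ 0.08  0.18 -0.07] [-0.04 -0.01 -0.03]
```

Request:
apply_moves([
  {"grip": 255,"xyz": [0,0,0.3],"rotation": [0,0,0]},
  {"grip": 255,"xyz": [0,0,0.5],"rotation": [0,0,0]},
  {"grip": 255,"xyz": [0,0,0.5],"rotation": [0,0,0]},
])

```text
time: 4.82
ee_pos: [0.4679, -0.0523, 0.0479]
eef_rot: [0.826, -0.559, 0.039, -0.058]
ft_force: [0.1, -0.1, -0.0]
width: 0.0004
```

```bash
python3 st.py 8 -118,41.5 -118,41 -118,40.5
```

```text
t 4.825 {'s': -117.73, 'r': 199.92, 'tipz': 39.93, 'low': 38.61, 'yaw_err': -0.11, 'tilt': 8.04, 'side': 0.01} F [ 0.1  -0.14 -0.  ] w 0.0004
-118,41.5 [ 0.08  0.04 -1.59] [-0.04 -0.01 -0.03]
-118,41 [ 0.08  0.11 -1.09] [-0.04 -0.01 -0.03]
-118,40.5 [ 0.08  0.18 -0.6 ] [-0.04 -0.01 -0.03]
```

Request:
apply_moves([
  {"grip": 255,"xyz": [0,0,0.3],"rotation": [0,0,0]},
  {"grip": 255,"xyz": [0,0,0.5],"rotation": [0,0,0]},
  {"grip": 255,"xyz": [0,0,0.5],"rotation": [0,0,0]},
])

```text
time: 5.2
ee_pos: [0.468, -0.0523, 0.0474]
eef_rot: [0.826, -0.559, 0.039, -0.058]
ft_force: [-0.1, 0.6, 0.0]
width: 0.0003
```

```bash
python3 st.py 8 -118,41.5 -118,41 -118,40.5;  python3 - <<'E'
from bench import viewer
import cv2,pickle
c=viewer.camera("scene");pickle.dump(c,open("pics/s2.pkl","wb"));c=c["img"]
cv2.imwrite("pics/s2.png",cv2.resize(c[160:270,240:370],None,fx=6,fy=5,interpolation=cv2.INTER_CUBIC))
E
```

```text
t 5.2 {'s': -117.67, 'r': 199.93, 'tipz': 39.43, 'low': 38.11, 'yaw_err': -0.12, 'tilt': 8.04, 'side': 0.01} F [-0.06  0.63  0.05] w 0.0003
-118,41.5 [ 0.07  0.03 -2.09] [-0.04 -0.01 -0.03]
-118,41 [ 0.07  0.1  -1.6 ] [-0.04 -0.01 -0.03]
-118,40.5 [ 0.07  0.17 -1.1 ] [-0.04 -0.01 -0.03]
```

View pics/s2.png

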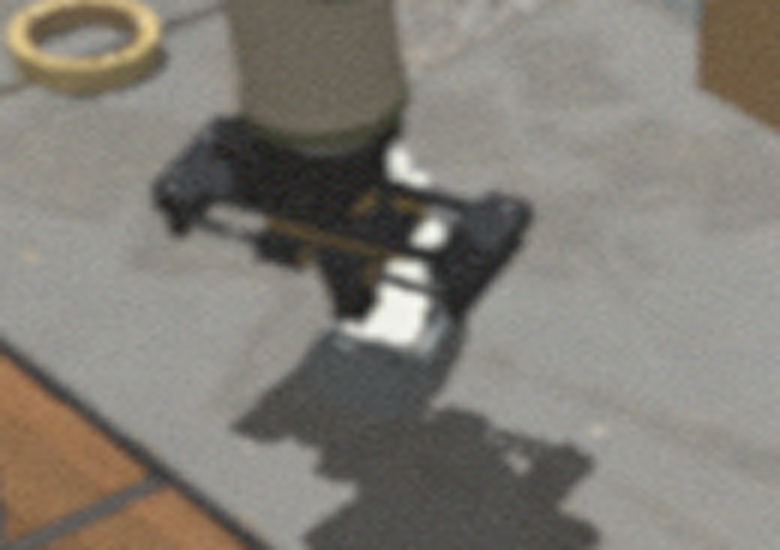

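The zoomed scene view shows the fingertips at about crop (350,320), at the inner left of the flap row. I'll overlay where the tray and the tip should be.

```bash
python3 - <<'E'
from h import *
from bench import r
from go import *
c=load("pics/s2.pkl"); st=r.read_state()
im=cv2.resize(c["img"][160:270,240:370],None,fx=6,fy=5,interpolation=cv2.INTER_CUBIC)
def P(s,rr=.2,z=.04):
    t=a+s/.2; return [cx+rr*np.cos(t),cy+rr*np.sin(t),z]
def d(X,col):
    pts=((proj(c,X)+.5-[240,160])*[6,5]).astype(np.int32); cv2.polylines(im,[pts],False,col,1)
t=np.linspace(-.132,.132,40)
for rr in(.17,.23): d([P(x,rr) for x in t],(0,0,255)); d([P(x,rr,0) for x in t],(0,160,255))
for x in(-.132,-.104,.104,.132): d([P(x,.17),P(x,.23)],(255,0,0))
R0=Ro.from_quat(st["eef_rot"])
T=lambda v: st["ee_pos"]+R0.apply(np.array(v)/1000)
d([T(v) for v in [(-15,-9.5,8),(15,-9.5,8),(15,9.5,8),(-15,9.5,8),(-15,-9.5,8)]],(0,255,0))
d([T(v) for v in [(0,0,8),(0,0,-60)]],(0,255,0))
cv2.imwrite("pics/s2o.png",im)
W=cloud(c)
for uv in [(298,224),(296,222),(303,229),(308,222),(300,230)]: print(uv,W[uv[1],uv[0]].round(4))
# depth compare in this view of tray surfaces
E
```

```text
(298, 224) [ 0.4517 -0.0612  0.0806]
(296, 222) [ 0.4478 -0.0559  0.088 ]
(303, 229) [ 0.4765 -0.0558  0.0395]
(308, 222) [ 0.5025 -0.0503  0.0518]
(300, 230) [ 0.4653 -0.0539  0.0404]
```

View pics/s2o.png

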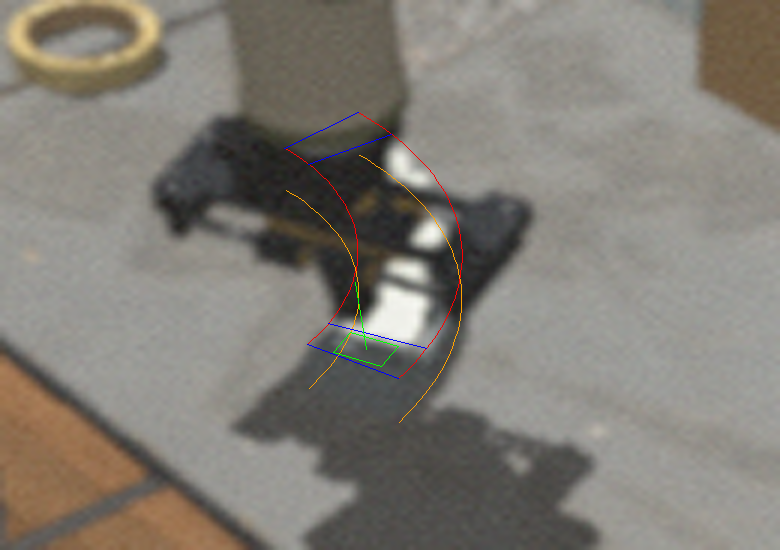

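```bash
python3 - <<'E'
from h import *
from bench import r
from go import *
c=load("pics/s2.pkl"); st=r.read_state(); W=cloud(c)
R0=Ro.from_quat(st["eef_rot"])
Q=R0.inv().apply((W.reshape(-1,3)-st["ee_pos"]))*1000; Q=Q.reshape(W.shape)
for v in range(214,238):
    print(v,' '.join("%4d,%3d,%3d"%tuple(Q[v,u]) for u in range(292,310,2)))
E
```

```text
214  -88,-88, 65    8, 36,-111   16, 37,-116   24, 38,-121   30, 36,-122   35, 32,-120  -23,-67, 11  -16,-68,  9  -11,-72, 11
215  -83,-80, 59   10, 40,-112   15, 37,-111   25, 39,-118   31, 38,-119   34, 32,-115   43, 35,-122   46, 28,-116  -10,-70, 13
216  -81,-77, 61    7, 37,-102   17, 40,-109   24, 40,-114   33, 42,-120   38, 38,-118   41, 31,-113   49, 33,-118   57, 33,-122
217  -78,-71, 58   -8, 15,-66   -3, 11,-65   23, 38,-106   31, 39,-111    8, -5,-52  -10,-44, -3   51, 37,-119   57, 35,-120
218  -79,-72, 65   -9, 15,-61   -1, 14,-63    7, 17,-71   28, 35,-101    7, -5,-47   -6,-37, -6    0,-39, -8   56, 34,-114
219  -74,-63, 59  -69,-69, 63   -3, 12,-56    2,  9,-56   11, 12,-63    7, -4,-43   -8,-41,  3   -1,-41,  0    6,-42, -2
220  -72,-60, 60  -62,-58, 53   -4, 12,-50    4, 13,-55    7,  7,-51    5, -7,-34   -6,-36,  2    2,-35, -3    7,-39, -2
221  -70,-57, 61  -64,-60, 61   -3, 14,-48    2, 11,-48    7,  7,-46   10,  0,-40   -3,-31,  0    1,-36,  3    7,-39,  3
222  -67,-52, 60  -59,-52, 56   -4, 14,-43    3, 13,-46    7,  8,-42    7, -3,-29    0,-27,  0    2,-33,  
[... 1129 characters left out ...]
,  7   -7, 17,  6    0, 15,  4    4, 11,  6    9,  6,  9   18,  8,  2   19, -1, 13   30,  3,  2
233  -19, 23, 11  -13, 20, 10   -7, 18, 10    0, 18,  6    7, 15,  5   15, 16,  1   19, 10,  5   26,  9,  1   28,  0, 11
234  -19, 23, 15  -17, 16, 22   -9, 15, 19    1, 20,  8    7, 17,  9   14, 15,  6   20, 13,  6   27, 11,  4   27,  0, 18
235  -21, 22, 23  -14, 20, 22   -5, 21, 16    0, 18, 17    9, 21,  8   15, 17,  9   21, 15,  8   27, 12,  9   29,  3, 18
236  -23, 20, 31  -16, 18, 30   -3, 25, 16    0, 19, 20    5, 15, 22   13, 15, 18   21, 15, 13   29, 15, 10   28,  3, 23
237  -20, 25, 30  -18, 16, 39   -8, 20, 29    1, 22, 22    8, 20, 20   17, 21, 14   23, 19, 13   29, 17, 12   29,  4, 27
```

The tray matches the overlay in this view too, but the visible fingers end about 35 mm short of where the tip should be. I'll compare with the first picture, where the gripper was open.

```bash
python3 - <<'E'
from h import *
from bench import r
from go import *
def tf(c,p,q):
    W=cloud(c); R0=Ro.from_quat(q); return (R0.inv().apply(W.reshape(-1,3)-p)*1000).reshape(W.shape)
c0=load("pics/scene0.pkl"); Q=tf(c0,[.14226,-.60815,.19014],[.7835191,-.62136726,-.0005899,-.0004183])
def side(Q,name):
    m=(np.abs(Q[...,0])<110)&(np.abs(Q[...,1])<60)&(Q[...,2]>-150)&(Q[...,2]<30)
    P=Q[m]; im=np.zeros((400,700,3),np.uint8)
    for x,y,z in P: cv2.circle(im,(int(350+x*3),int(320+z*1.6)),2,(0,int(128+2*y),255),-1)
    cv2.line(im,(0,320),(700,320),(255,255,255),1); cv2.imwrite(name,im)
    for lo in range(-100,100,10):
        k=(P[:,0]>=lo)&(P[:,0]<lo+10)
        if k.sum()>3: print(lo,k.sum(),"zmax",np.sort(P[k][:,2])[-4:].round(0))
side(Q,"pics/side0.png")
im=c0["img"][290:400,280:420].copy(); cv2.imwrite("pics/g0.png",cv2.resize(im,None,fx=5.5,fy=5,interpolation=cv2.INTER_CUBIC))
E
```

```text
-100 74 zmax [-138. -135. -131. -125.]
-90 176 zmax [-104. -103.  -99.  -97.]
-80 153 zmax [-109. -109. -108. -106.]
-70 113 zmax [-110. -108. -105. -105.]
-60 104 zmax [-42. -40. -34. -26.]
-50 162 zmax [-32. -31. -31. -29.]
-40 47 zmax [-116. -116. -115. -113.]
-30 50 zmax [-115. -115. -113. -111.]
-20 47 zmax [-115. -115. -114. -111.]
-10 48 zmax [-115. -115. -114. -112.]
0 49 zmax [-114. -114. -113. -112.]
10 119 zmax [-115. -114. -114. -113.]
20 129 zmax [-114. -114. -113. -112.]
30 84 zmax [-114. -114. -114. -112.]
40 120 zmax [-36. -35. -35. -33.]
50 201 zmax [-35. -34. -33. -33.]
60 162 zmax [-107. -106. -104. -104.]
70 217 zmax [-108. -105. -104. -103.]
80 235 zmax [-103. -103. -102. -100.]
90 125 zmax [-128. -127. -123. -122.]
```

View pics/g0.png

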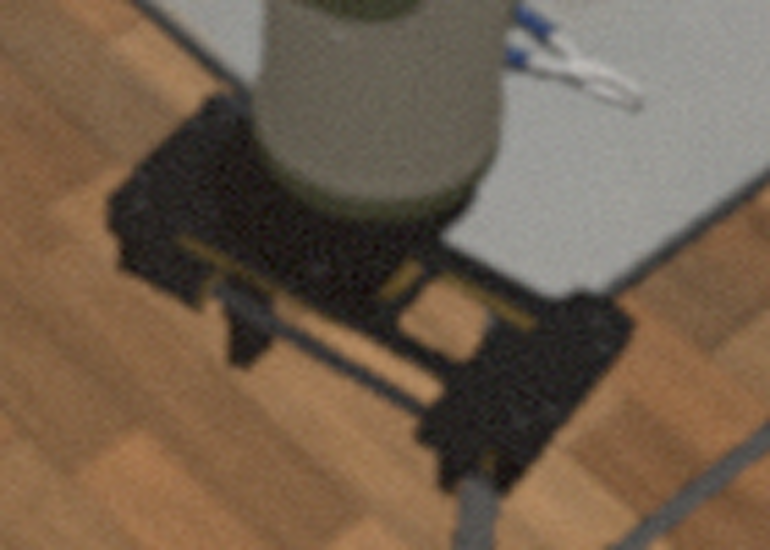

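View pics/side0.png

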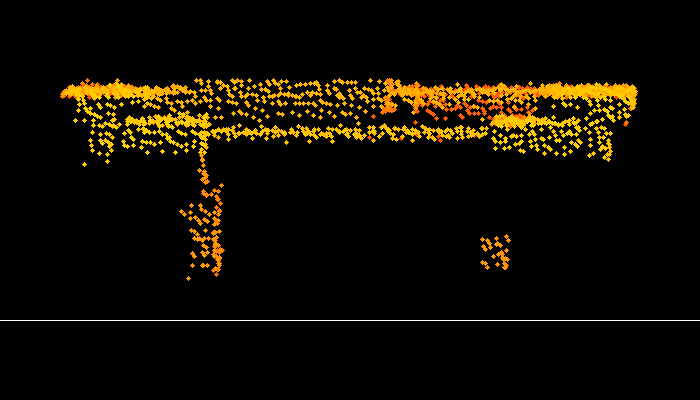

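The first picture agrees. In the reported tool frame the fingers end about 32 mm behind the TCP instead of 8 mm ahead, and the body is about 40 mm back as well. Jaw direction and orientation are right. So the real fingertips sit about 40 mm behind the stated point along tool z, and I hadn't touched anything. I'll use the measured offset and refine it by touch.

```bash
sed -i 's/R.apply(\[0,0,.008\])/R.apply([0,0,TIP])/; s/R0.apply(\[0,0,.008\])/R0.apply([0,0,TIP])/; s/^cx,cy/TIP=-.032\ncx,cy/' go.py; grep -n TIP go.py; python3 st.py 8 -118,50 -118,46 -118,44
```

```text
3:TIP=-.032
10:    return tip-R.apply([0,0,TIP]),R
14:    R0=Ro.from_quat(st["eef_rot"]); tip=st["ee_pos"]+R0.apply([0,0,TIP]); d=tip[:2]-[cx,cy]
t 5.25 {'s': -123.28, 'r': 199.98, 'tipz': 79.04, 'low': 77.71, 'yaw_err': 1.48, 'tilt': 8.04, 'side': 0.01} F [ 0.08 -0.42  0.16] w 0.0004
-118,50 [ 0.08 -1.14 29.49] [-0.04 -0.01 -0.03]
-118,46 [ 0.08 -0.58 33.45] [-0.04 -0.01 -0.03]
-118,44 [ 0.07 -0.3  35.43] [-0.04 -0.01 -0.03]
```

Request:
apply_moves([
  {"grip": 255,"xyz": [0,-0.5,10],"rotation": [0,0,0]},
  {"grip": 255,"xyz": [0,-0.8,20],"rotation": [0,0,0]},
  {"grip": 255,"xyz": [0,-1,27],"rotation": [0,0,0]},
  {"grip": 255,"xyz": [0,-1.1,29.5],"rotation": [0,0,0]},
  {"grip": 255,"xyz": [0,-1.1,29.5],"rotation": [0,0,0]},
])

```text
time: 5.88
ee_pos: [0.4728, -0.0502, 0.0182]
eef_rot: [0.826, -0.559, 0.039, -0.058]
ft_force: [-0.4, 0.2, 0.7]
width: 0.0002
```

```bash
python3 - <<'E'
from bench import viewer
import pickle
pickle.dump(viewer.camera("scene"),open("pics/s3.pkl","wb"))
E
cat > tipov.py <<'E'
import sys
from h import *
from bench import r
from go import *
c=load(sys.argv[1]); st=r.read_state()
im=cv2.resize(c["img"][160:270,240:370],None,fx=6,fy=5,interpolation=cv2.INTER_CUBIC)
def P(s,rr=.2,z=.04):
    t=a+s/.2; return [cx+rr*np.cos(t),cy+rr*np.sin(t),z]
def d(X,col):
    pts=((proj(c,X)+.5-[240,160])*[6,5]).astype(np.int32); cv2.polylines(im,[pts],False,col,1)
t=np.linspace(-.132,.132,40)
for rr in(.17,.23): d([P(x,rr) for x in t],(0,0,255))
for x in(-.132,-.104,.104,.132): d([P(x,.17),P(x,.23)],(255,0,0))
R0=Ro.from_quat(st["eef_rot"]); T=lambda v: st["ee_pos"]+R0.apply(np.array(v)/1000)
z=TIP*1000
d([T(v) for v in [(-15,-9.5,z),(15,-9.5,z),(15,9.5,z),(-15,9.5,z),(-15,-9.5,z)]],(0,255,0))
cv2.imwrite(sys.argv[2],im)
W=cloud(c); Q=(R0.inv().apply(W.reshape(-1,3)-st["ee_pos"])*1000)
m=(np.abs(Q[:,0])<19)&(np.abs(Q[:,1])<15)&(Q[:,2]<z+15)&(Q[:,2]>-66)&(W.reshape(-1,3)[:,2]>.045)
print("finger pts",m.sum(),"x",np.percentile(Q[m,0],[2,50,98]).round(1),"y",np.percentile(Q[m,1],[2,50,98]).round(1),"zmax",np.sort(Q[m,2])[-8:].round(1))
E
python3 tipov.py pics/s3.pkl pics/s3o.png; python3 st.py 8 -118,44 -118,43 -118,42
```

```text
finger pts 46 x [-10.    3.1  11.4] y [-5.3 10.7 14.3] zmax [-34.6 -34.1 -33.5 -33.2 -31.2 -31.1 -30.2 -29.5]
t 5.925 {'s': -117.98, 'r': 199.89, 'tipz': 50.04, 'low': 48.71, 'yaw_err': -0.03, 'tilt': 8.04, 'side': 0.0} F [0.25 0.6  0.22] w 0.0004
-118,44 [0.11 0.89 5.97] [-0.04 -0.01 -0.02]
-118,43 [0.11 1.03 6.96] [-0.04 -0.01 -0.02]
-118,42 [0.11 1.17 7.95] [-0.04 -0.01 -0.02]
```

View pics/s3o.png

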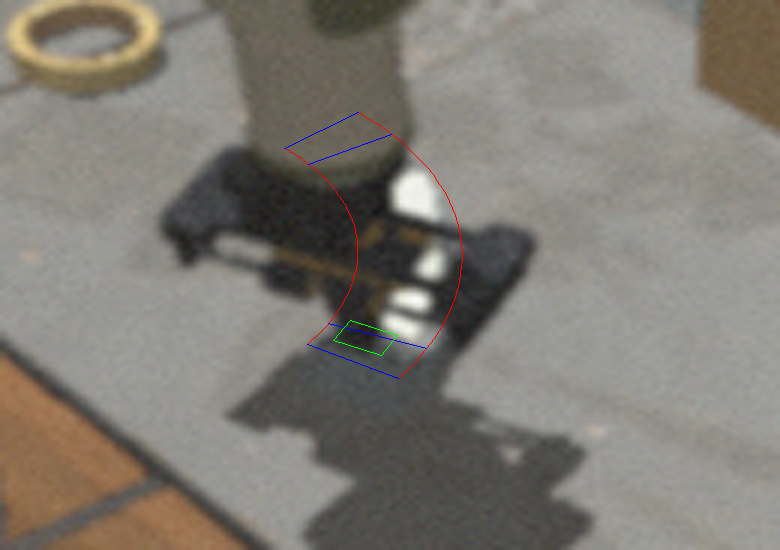

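The tip now ends at about crop (360,350), inside the predicted green box over the run_in block. I'll feel down for contact.

Request:
apply_moves([
  {"grip": 255,"xyz": [0,0.4,3],"rotation": [0,0,0]},
  {"grip": 255,"xyz": [0,0.7,5],"rotation": [0,0,0]},
  {"grip": 255,"xyz": [0,0.8,6],"rotation": [0,0,0]},
  {"grip": 255,"xyz": [0,0.8,6],"rotation": [0,0,0]},
])

```text
time: 6.42
ee_pos: [0.4729, -0.0502, 0.0123]
eef_rot: [0.826, -0.559, 0.039, -0.058]
ft_force: [-0.3, 0.3, -0.0]
width: 0.0005
```

Request:
apply_moves([
  {"grip": 255,"xyz": [0,0.1,0.5],"rotation": [0,0,0]},
  {"grip": 255,"xyz": [0,0.1,1],"rotation": [0,0,0]},
  {"grip": 255,"xyz": [0,0.1,1],"rotation": [0,0,0]},
])

```text
time: 6.8
ee_pos: [0.473, -0.0502, 0.0112]
eef_rot: [0.826, -0.559, 0.039, -0.058]
ft_force: [1.2, -0.6, -0.2]
width: 0.0006
```

```bash
python3 st.py 8 -118,42 -118,41
```

```text
t 6.8 {'s': -117.9, 'r': 199.87, 'tipz': 42.93, 'low': 41.6, 'yaw_err': -0.05, 'tilt': 8.04, 'side': -0.0} F [ 1.18 -0.58 -0.2 ] w 0.0006
-118,42 [0.13 0.25 0.9 ] [-0.04 -0.   -0.02]
-118,41 [0.13 0.39 1.89] [-0.04 -0.   -0.02]
```

Request:
apply_moves([
  {"grip": 255,"xyz": [0,0.1,0.5],"rotation": [0,0,0]},
  {"grip": 255,"xyz": [0,0.1,0.8],"rotation": [0,0,0]},
  {"grip": 255,"xyz": [0,0.1,0.8],"rotation": [0,0,0]},
])

```text
time: 7.18
ee_pos: [0.473, -0.0502, 0.0104]
eef_rot: [0.826, -0.559, 0.039, -0.058]
ft_force: [-0.0, -0.1, -0.0]
width: 0.0005
```

```bash
python3 st.py 8 -118,41
```

```text
t 7.175 {'s': -117.9, 'r': 199.87, 'tipz': 42.12, 'low': 40.79, 'yaw_err': -0.06, 'tilt': 8.04, 'side': -0.0} F [-0.05 -0.1  -0.04] w 0.0005
-118,41 [0.12 0.28 1.09] [-0.04 -0.   -0.03]
```

Request:
apply_moves([
  {"grip": 255,"xyz": [0,0.1,0.3],"rotation": [0,0,0]},
  {"grip": 255,"xyz": [0,0.1,0.6],"rotation": [0,0,0]},
  {"grip": 255,"xyz": [0,0.1,0.6],"rotation": [0,0,0]},
])

```text
time: 7.55
ee_pos: [0.4731, -0.0502, 0.0102]
eef_rot: [0.826, -0.559, 0.039, -0.058]
ft_force: [-3.4, -0.1, 7.1]
width: 0.0003
```

```bash
python3 st.py 8 -118,41
```

```text
t 7.55 {'s': -117.81, 'r': 199.93, 'tipz': 41.84, 'low': 40.51, 'yaw_err': -0.08, 'tilt': 8.04, 'side': 0.01} F [-3.41 -0.09  7.13] w 0.0003
-118,41 [0.06 0.32 0.8 ] [-0.04 -0.02 -0.02]
```

Contact: 7 N within about 0.3 mm, so the block top is found and the tips are at 40 mm when my frame reads tipz 41.9. I'll back off to about 0.5 mm clearance and start the pass.

```bash
cat > pas.py <<'E'
import sys
from bench import r; from go import *
st=r.read_state(); w=where(st); print("t",st["time"],{k:round(float(v),2) for k,v in w.items()},"F",st["ft_force"].round(2),"w",round(st["width"],4))
z=float(sys.argv[1]); step=float(sys.argv[2]); s0=float(sys.argv[3]) if len(sys.argv)>3 else w["s"]
for i in range(1,6):
    d,q=rel(st,*target(s0+i*step,z)); print(round(s0+i*step,1),d.round(1),q.round(1))
E
python3 pas.py 42.5 3 -121
```

```text
t 7.55 {'s': -117.81, 'r': 199.93, 'tipz': 41.84, 'low': 40.51, 'yaw_err': -0.08, 'tilt': 8.04, 'side': 0.01} F [-3.41 -0.09  7.13] w 0.0003
-118.0 [ 0.1  0.1 -0.7] [-0. -0. -0.]
-115.0 [-0.  -2.9 -0.3] [-0.  -0.1 -0.9]
-112.0 [-0.2 -5.8  0.2] [-0.  -0.3 -1.7]
-109.0 [-0.3 -8.8  0.6] [-0.  -0.4 -2.6]
-106.0 [ -0.6 -11.8   1. ] [-0.  -0.5 -3.4]
```

Request:
apply_moves([
  {"grip": 255,"xyz": [0,0,-0.7],"rotation": [0,0,0]},
  {"grip": 255,"xyz": [0,-2.9,-0.3],"rotation": [0,-0.1,-0.9]},
  {"grip": 255,"xyz": [-0.2,-5.8,0.2],"rotation": [0,-0.3,-1.7]},
  {"grip": 255,"xyz": [-0.3,-8.8,0.6],"rotation": [0,-0.4,-2.6]},
  {"grip": 255,"xyz": [-0.6,-11.8,1.0],"rotation": [0,-0.5,-3.4]},
])

```text
time: 8.18
ee_pos: [0.4839, -0.0453, 0.0107]
eef_rot: [0.843, -0.534, 0.037, -0.059]
ft_force: [-1.8, -1.0, 0.3]
width: 0.0003
```

```bash
python3 pas.py 42.5 4
```

```text
t 8.175 {'s': -105.91, 'r': 199.96, 'tipz': 42.37, 'low': 41.05, 'yaw_err': 0.01, 'tilt': 8.02, 'side': -0.02} F [-1.75 -1.03  0.33] w 0.0003
-101.9 [-0.1 -4.   0.4] [-0.  -0.1 -1.1]
-97.9 [-0.3 -7.9  1. ] [-0.  -0.3 -2.3]
-93.9 [ -0.6 -11.9   1.5] [-0.  -0.5 -3.4]
-89.9 [ -0.9 -15.8   2.1] [-0.  -0.6 -4.5]
-85.9 [ -1.4 -19.8   2.7] [-0.  -0.8 -5.7]
```

Request:
apply_moves([
  {"grip": 255,"xyz": [-0.1,-4,0.4],"rotation": [0,-0.1,-1.1]},
  {"grip": 255,"xyz": [-0.3,-7.9,1.0],"rotation": [0,-0.3,-2.3]},
  {"grip": 255,"xyz": [-0.6,-11.9,1.5],"rotation": [0,-0.5,-3.4]},
  {"grip": 255,"xyz": [-0.9,-15.8,2.1],"rotation": [0,-0.6,-4.5]},
  {"grip": 255,"xyz": [-1.4,-19.8,2.7],"rotation": [0,-0.8,-5.7]},
])

```text
time: 8.8
ee_pos: [0.5015, -0.0353, 0.0108]
eef_rot: [0.869, -0.49, 0.034, -0.061]
ft_force: [-1.0, -0.2, 1.2]
width: 0.0001
```

```bash
python3 pas.py 42.4 4
```

```text
t 8.8 {'s': -85.65, 'r': 199.98, 'tipz': 42.44, 'low': 41.11, 'yaw_err': 0.04, 'tilt': 8.01, 'side': -0.02} F [-1.   -0.21  1.21] w 0.0001
-81.7 [-0.1 -3.9  0.6] [-0.  -0.1 -1.1]
-77.7 [-0.3 -7.9  1.2] [-0.  -0.3 -2.2]
-73.7 [ -0.6 -11.9   1.7] [-0.  -0.5 -3.4]
-69.7 [ -1.  -15.8   2.3] [-0.  -0.6 -4.5]
-65.7 [ -1.4 -19.7   2.8] [-0.  -0.8 -5.6]
```

Request:
apply_moves([
  {"grip": 255,"xyz": [-0.1,-4,0.6],"rotation": [0,-0.1,-1.1]},
  {"grip": 255,"xyz": [-0.3,-7.9,1.2],"rotation": [0,-0.3,-2.2]},
  {"grip": 255,"xyz": [-0.6,-11.9,1.7],"rotation": [0,-0.5,-3.4]},
  {"grip": 255,"xyz": [-1,-15.8,2.3],"rotation": [0,-0.6,-4.5]},
  {"grip": 255,"xyz": [-1.4,-19.7,2.8],"rotation": [0,-0.8,-5.6]},
])

```text
time: 9.43
ee_pos: [0.518, -0.0237, 0.0107]
eef_rot: [0.892, -0.446, 0.031, -0.063]
ft_force: [-0.7, -0.9, 2.4]
width: 0.0005
```

```bash
python3 pas.py 42.4 4; python3 - <<'E'
from bench import viewer
import cv2,pickle
c=viewer.camera("scene"); pickle.dump(c,open("pics/s4.pkl","wb"))
E
python3 tipov.py pics/s4.pkl pics/s4o.png
```

```text
t 9.425 {'s': -65.41, 'r': 200.02, 'tipz': 42.43, 'low': 41.11, 'yaw_err': -0.03, 'tilt': 8.02, 'side': -0.03} F [-0.73 -0.89  2.4 ] w 0.0005
-61.4 [-0.1 -3.9  0.6] [-0.  -0.1 -1.2]
-57.4 [-0.3 -7.9  1.1] [-0.  -0.3 -2.3]
-53.4 [ -0.6 -11.9   1.7] [-0.  -0.5 -3.4]
-49.4 [ -1.  -15.8   2.3] [-0.  -0.6 -4.6]
-45.4 [ -1.5 -19.7   2.8] [-0.  -0.8 -5.7]
finger pts 34 x [-11.9  -0.7   8.7] y [-7.3 11.4 14.9] zmax [-41.4 -41.2 -40.5 -40.5 -39.9 -39.3 -36.1 -34.3]
```

View pics/s4o.png

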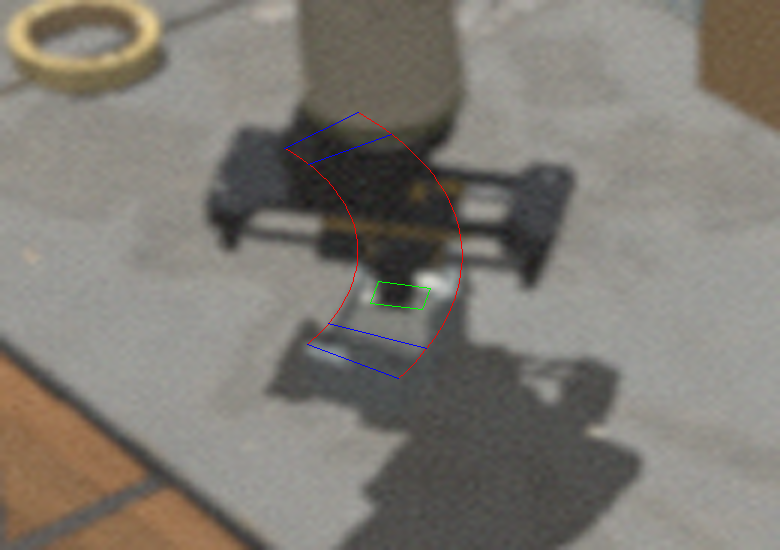

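The fingertips are on flap 1's far part at about crop (400,290). The plate behind them looks flat, and the tray edges still fall on the overlay. Continuing.

Request:
apply_moves([
  {"grip": 255,"xyz": [-0.1,-4,0.6],"rotation": [0,-0.1,-1.2]},
  {"grip": 255,"xyz": [-0.3,-7.9,1.2],"rotation": [0,-0.3,-2.3]},
  {"grip": 255,"xyz": [-0.6,-11.9,1.7],"rotation": [0,-0.5,-3.4]},
  {"grip": 255,"xyz": [-1,-15.8,2.3],"rotation": [0,-0.6,-4.6]},
  {"grip": 255,"xyz": [-1.5,-19.7,2.8],"rotation": [0,-0.8,-5.7]},
])

```text
time: 10.1
ee_pos: [0.5338, -0.0098, 0.0109]
eef_rot: [0.914, -0.4, 0.028, -0.065]
ft_force: [-0.4, 0.8, -0.6]
width: 0.0004
```

```bash
python3 pas.py 42.4 4
```

```text
t 10.1 {'s': -44.4, 'r': 199.94, 'tipz': 42.55, 'low': 41.21, 'yaw_err': -0.14, 'tilt': 8.08, 'side': -0.01} F [-0.39  0.77 -0.57] w 0.0004
-40.4 [-0.1 -3.9  0.7] [-0.1 -0.2 -1.3]
-36.4 [-0.3 -7.8  1.3] [-0.1 -0.3 -2.4]
-32.4 [ -0.6 -11.8   1.8] [-0.1 -0.5 -3.5]
-28.4 [ -1.  -15.7   2.4] [-0.1 -0.6 -4.7]
-24.4 [ -1.4 -19.7   2.9] [-0.1 -0.8 -5.8]
```

Request:
apply_moves([
  {"grip": 255,"xyz": [-0.1,-3.9,0.7],"rotation": [0,-0.2,-1.3]},
  {"grip": 255,"xyz": [-0.3,-7.8,1.3],"rotation": [0,-0.3,-2.4]},
  {"grip": 255,"xyz": [-0.6,-11.8,1.8],"rotation": [0,-0.5,-3.5]},
  {"grip": 255,"xyz": [-1,-15.7,2.4],"rotation": [0,-0.6,-4.7]},
  {"grip": 255,"xyz": [-1.4,-19.7,2.9],"rotation": [0,-0.8,-5.8]},
])

```text
time: 10.72
ee_pos: [0.5477, 0.0048, 0.0108]
eef_rot: [0.933, -0.352, 0.025, -0.066]
ft_force: [-1.3, -1.8, 2.5]
width: 0.0005
```

```bash
python3 pas.py 42.4 4
```

```text
t 10.725 {'s': -24.32, 'r': 200.13, 'tipz': 42.5, 'low': 41.17, 'yaw_err': 0.03, 'tilt': 8.06, 'side': 0.02} F [-1.34 -1.8   2.47] w 0.0005
-20.3 [-0.3 -3.9  0.7] [-0.1 -0.2 -1.1]
-16.3 [-0.5 -7.9  1.2] [-0.1 -0.3 -2.2]
-12.3 [ -0.8 -11.8   1.8] [-0.1 -0.5 -3.4]
-8.3 [ -1.1 -15.8   2.3] [-0.1 -0.7 -4.5]
-4.3 [ -1.6 -19.7   2.9] [-0.1 -0.8 -5.6]
```

Request:
apply_moves([
  {"grip": 255,"xyz": [-0.3,-3.9,0.7],"rotation": [0,-0.2,-1.1]},
  {"grip": 255,"xyz": [-0.5,-7.9,1.2],"rotation": [0,-0.3,-2.2]},
  {"grip": 255,"xyz": [-0.8,-11.8,1.8],"rotation": [0,-0.5,-3.4]},
  {"grip": 255,"xyz": [-1.1,-15.8,2.3],"rotation": [0,-0.7,-4.5]},
  {"grip": 255,"xyz": [-1.6,-19.7,2.9],"rotation": [0,-0.8,-5.6]},
])

```text
time: 11.35
ee_pos: [0.5598, 0.0212, 0.0107]
eef_rot: [0.95, -0.305, 0.022, -0.067]
ft_force: [-1.4, -1.5, 2.3]
width: 0.0007
```

```bash
python3 pas.py 42.4 4
```

```text
t 11.35 {'s': -3.96, 'r': 199.9, 'tipz': 42.34, 'low': 41.0, 'yaw_err': -0.07, 'tilt': 8.07, 'side': 0.0} F [-1.36 -1.47  2.29] w 0.0007
0.0 [-0.  -3.9  0.5] [-0.1 -0.2 -1.2]
4.0 [-0.3 -7.9  1.1] [-0.1 -0.3 -2.3]
8.0 [ -0.6 -11.8   1.6] [-0.1 -0.5 -3.5]
12.0 [ -0.9 -15.8   2.2] [-0.1 -0.7 -4.6]
16.0 [ -1.4 -19.7   2.7] [-0.1 -0.8 -5.7]
```

Request:
apply_moves([
  {"grip": 255,"xyz": [0,-3.9,0.5],"rotation": [0,-0.2,-1.2]},
  {"grip": 255,"xyz": [-0.3,-7.9,1.1],"rotation": [0,-0.3,-2.3]},
  {"grip": 255,"xyz": [-0.6,-11.8,1.6],"rotation": [0,-0.5,-3.5]},
  {"grip": 255,"xyz": [-0.9,-15.8,2.2],"rotation": [0,-0.7,-4.6]},
  {"grip": 255,"xyz": [-1.4,-19.7,2.7],"rotation": [0,-0.8,-5.7]},
])

```text
time: 11.98
ee_pos: [0.5704, 0.0383, 0.0107]
eef_rot: [0.964, -0.256, 0.018, -0.068]
ft_force: [-0.2, -0.5, 1.0]
width: 0.0005
```

```bash
python3 pas.py 42.4 4;python3 - <<'E'
from bench import viewer
import cv2,pickle
c=viewer.camera("scene"); pickle.dump(c,open("pics/s5.pkl","wb"))
E
python3 tipov.py pics/s5.pkl pics/s5o.png
```

```text
t 11.975 {'s': 16.22, 'r': 200.02, 'tipz': 42.41, 'low': 41.08, 'yaw_err': -0.02, 'tilt': 8.07, 'side': 0.01} F [-0.21 -0.54  0.99] w 0.0005
20.2 [-0.2 -3.9  0.6] [-0.1 -0.2 -1.2]
24.2 [-0.4 -7.9  1.1] [-0.1 -0.3 -2.3]
28.2 [ -0.7 -11.8   1.7] [-0.1 -0.5 -3.4]
32.2 [ -1.  -15.8   2.3] [-0.1 -0.7 -4.6]
36.2 [ -1.5 -19.7   2.8] [-0.1 -0.8 -5.7]
finger pts 30 x [-12.9  -1.7  11.2] y [-5.6 11.3 13.9] zmax [-41.3 -41.1 -39.7 -38.2 -37.6 -37.6 -34.1 -33.8]
```

View pics/s5o.png

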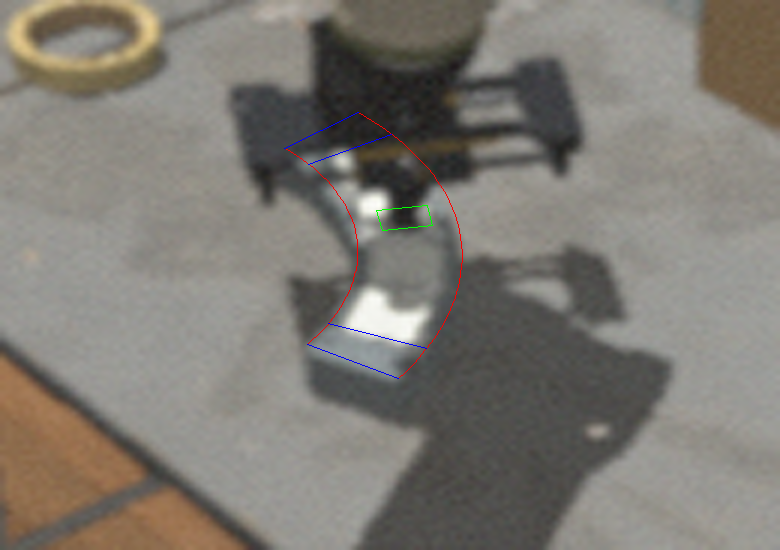

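Flaps 1 and 2, from about crop (385,315) up to (400,260), now look level. The tips are at (405,215) on flap 3, and the tray is still on its outline.

Request:
apply_moves([
  {"grip": 255,"xyz": [-0.2,-3.9,0.6],"rotation": [0,-0.2,-1.2]},
  {"grip": 255,"xyz": [-0.4,-7.9,1.1],"rotation": [0,-0.3,-2.3]},
  {"grip": 255,"xyz": [-0.7,-11.8,1.7],"rotation": [0,-0.5,-3.4]},
  {"grip": 255,"xyz": [-1,-15.8,2.3],"rotation": [0,-0.7,-4.6]},
  {"grip": 255,"xyz": [-1.5,-19.7,2.8],"rotation": [0,-0.8,-5.7]},
])

```text
time: 12.65
ee_pos: [0.5793, 0.057, 0.0109]
eef_rot: [0.976, -0.206, 0.015, -0.069]
ft_force: [-0.7, -3.3, 2.7]
width: 0.0005
```

```bash
python3 pas.py 42.4 4
```

```text
t 12.65 {'s': 36.91, 'r': 200.08, 'tipz': 42.58, 'low': 41.24, 'yaw_err': -0.06, 'tilt': 8.09, 'side': 0.05} F [-0.7  -3.32  2.68] w 0.0005
40.9 [-0.2 -3.9  0.7] [-0.1 -0.2 -1.2]
44.9 [-0.5 -7.8  1.3] [-0.1 -0.4 -2.3]
48.9 [ -0.8 -11.8   1.9] [-0.1 -0.5 -3.5]
52.9 [ -1.1 -15.7   2.4] [-0.1 -0.7 -4.6]
56.9 [ -1.6 -19.7   3. ] [-0.1 -0.9 -5.7]
```

Request:
apply_moves([
  {"grip": 255,"xyz": [-0.2,-3.9,0.6],"rotation": [0,-0.2,-1.2]},
  {"grip": 255,"xyz": [-0.5,-7.8,1.2],"rotation": [0,-0.4,-2.3]},
  {"grip": 255,"xyz": [-0.8,-11.8,1.8],"rotation": [0,-0.5,-3.5]},
  {"grip": 255,"xyz": [-1.1,-15.7,2.3],"rotation": [0,-0.7,-4.6]},
  {"grip": 255,"xyz": [-1.6,-19.7,2.9],"rotation": [0,-0.9,-5.7]},
])

```text
time: 13.28
ee_pos: [0.586, 0.0762, 0.0108]
eef_rot: [0.985, -0.156, 0.011, -0.07]
ft_force: [-0.9, -2.3, 2.0]
width: 0.0002
```

```bash
python3 pas.py 42.4 4
```

```text
t 13.275 {'s': 57.24, 'r': 199.95, 'tipz': 42.45, 'low': 41.11, 'yaw_err': -0.04, 'tilt': 8.1, 'side': -0.05} F [-0.88 -2.27  1.99] w 0.0002
61.2 [-0.1 -3.9  0.6] [-0.1 -0.1 -1.2]
65.2 [-0.3 -7.9  1.2] [-0.1 -0.3 -2.3]
69.2 [ -0.6 -11.8   1.7] [-0.1 -0.4 -3.4]
73.2 [ -0.9 -15.7   2.3] [-0.1 -0.6 -4.6]
77.2 [ -1.4 -19.7   2.9] [-0.1 -0.8 -5.7]
```

Request:
apply_moves([
  {"grip": 255,"xyz": [-0.1,-3.9,0.6],"rotation": [0,-0.1,-1.2]},
  {"grip": 255,"xyz": [-0.3,-7.9,1.2],"rotation": [0,-0.3,-2.3]},
  {"grip": 255,"xyz": [-0.6,-11.8,1.7],"rotation": [0,-0.4,-3.4]},
  {"grip": 255,"xyz": [-0.9,-15.7,2.3],"rotation": [0,-0.6,-4.6]},
  {"grip": 255,"xyz": [-1.4,-19.7,2.9],"rotation": [0,-0.8,-5.7]},
])

```text
time: 13.9
ee_pos: [0.5909, 0.0959, 0.0106]
eef_rot: [0.992, -0.106, 0.007, -0.07]
ft_force: [-0.1, -0.1, 1.5]
width: 0.0003
```

```bash
python3 pas.py 42.4 4
```

```text
t 13.9 {'s': 77.56, 'r': 199.97, 'tipz': 42.32, 'low': 40.98, 'yaw_err': -0.02, 'tilt': 8.11, 'side': -0.04} F [-0.13 -0.14  1.54] w 0.0003
81.6 [-0.1 -3.9  0.5] [-0.1 -0.1 -1.2]
85.6 [-0.3 -7.9  1.1] [-0.1 -0.3 -2.3]
89.6 [ -0.6 -11.8   1.6] [-0.1 -0.4 -3.4]
93.6 [ -1.  -15.8   2.2] [-0.1 -0.6 -4.6]
97.6 [ -1.4 -19.7   2.7] [-0.1 -0.8 -5.7]
```

Request:
apply_moves([
  {"grip": 255,"xyz": [-0.1,-3.9,0.5],"rotation": [0,-0.1,-1.2]},
  {"grip": 255,"xyz": [-0.3,-7.9,1.1],"rotation": [0,-0.3,-2.3]},
  {"grip": 255,"xyz": [-0.6,-11.8,1.6],"rotation": [0,-0.4,-3.4]},
  {"grip": 255,"xyz": [-1,-15.8,2.2],"rotation": [0,-0.6,-4.6]},
  {"grip": 255,"xyz": [-1.4,-19.7,2.7],"rotation": [0,-0.8,-5.7]},
])

```text
time: 14.52
ee_pos: [0.5937, 0.1159, 0.0107]
eef_rot: [0.996, -0.055, 0.004, -0.071]
ft_force: [-0.1, 0.1, 0.6]
width: 0.0006
```

```bash
python3 pas.py 42.4 4
```

```text
t 14.525 {'s': 97.74, 'r': 200.03, 'tipz': 42.42, 'low': 41.08, 'yaw_err': 0.03, 'tilt': 8.12, 'side': -0.03} F [-0.12  0.12  0.58] w 0.0006
101.7 [-0.1 -3.9  0.6] [-0.1 -0.1 -1.1]
105.7 [-0.3 -7.8  1.2] [-0.1 -0.3 -2.2]
109.7 [ -0.6 -11.8   1.7] [-0.1 -0.4 -3.4]
113.7 [ -1.  -15.7   2.3] [-0.1 -0.6 -4.5]
117.7 [ -1.4 -19.7   2.8] [-0.1 -0.8 -5.6]
```

Request:
apply_moves([
  {"grip": 255,"xyz": [-0.1,-3.9,0.6],"rotation": [0,-0.1,-1.1]},
  {"grip": 255,"xyz": [-0.3,-7.8,1.2],"rotation": [0,-0.3,-2.2]},
  {"grip": 255,"xyz": [-0.6,-11.8,1.7],"rotation": [0,-0.4,-3.4]},
  {"grip": 255,"xyz": [-1,-15.7,2.2],"rotation": [0,-0.6,-4.5]},
  {"grip": 255,"xyz": [-1.4,-19.7,2.7],"rotation": [0,-0.8,-5.6]},
])

```text
time: 15.15
ee_pos: [0.5945, 0.1361, 0.0108]
eef_rot: [0.997, -0.005, -0.0, -0.071]
ft_force: [0.5, -0.0, 0.3]
width: 0.0006
```

```bash
python3 pas.py 42.4 4;python3 - <<'E'
from bench import viewer
import cv2,pickle
for n in ("scene","top"):
    c=viewer.camera(n); pickle.dump(c,open(f"pics/{n}6.pkl","wb"))
E
python3 tipov.py pics/scene6.pkl pics/s6o.png
```

```text
t 15.15 {'s': 117.99, 'r': 200.01, 'tipz': 42.51, 'low': 41.17, 'yaw_err': -0.04, 'tilt': 8.12, 'side': -0.04} F [ 0.47 -0.01  0.35] w 0.0006
122.0 [-0.1 -3.9  0.7] [-0.1 -0.1 -1.2]
126.0 [-0.3 -7.8  1.2] [-0.1 -0.3 -2.3]
130.0 [ -0.6 -11.8   1.8] [-0.1 -0.4 -3.4]
134.0 [ -1.  -15.7   2.4] [-0.1 -0.6 -4.6]
138.0 [ -1.4 -19.7   2.9] [-0.1 -0.8 -5.7]
finger pts 44 x [-15.3  -7.4   8.1] y [-9.3  9.1 13.8] zmax [-40.7 -39.7 -39.2 -38.5 -38.4 -37.3 -36.2 -34.5]
```

View pics/s6o.png

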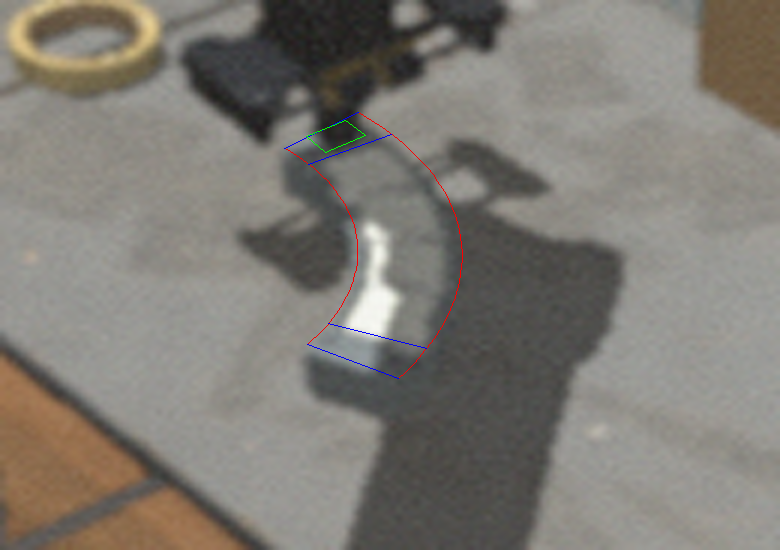

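All four plates look flat and the tips are on the run_out block at about crop (335,135). Before lifting I'll check the flap angles from depth.

```bash
cat > ang.py <<'E'
import sys
from rep import *
x=np.load("tray.npy"); cx,cy,a,_=x
for f in sys.argv[1:]:
    c=load(f); W=cloud(c); d_=W[...,:2]-[cx,cy]; rr=np.hypot(d_[...,0],d_[...,1]); sa=(np.arctan2(d_[...,1],d_[...,0])-a)*.2
    for n,v in names.items():
        m=(np.abs(rr-.2)<.017)&(np.abs(sa-v)<(.010 if 'run' in n else .018))&(W[...,2]>.03)&(W[...,2]<.075)
        if m.sum()<15: print(f,n,"few"); continue
        p=np.polyfit(sa[m]-v,W[...,2][m],1); print(f,n,m.sum(),"z %.4f ang %.3f"%(np.median(W[...,2][m]),np.arctan(p[0])))
E
python3 ang.py pics/scene6.pkl pics/top6.pkl
```

```text
pics/scene6.pkl run_in 39 z 0.0384 ang 0.053
pics/scene6.pkl row1 71 z 0.0390 ang 0.022
pics/scene6.pkl row2 69 z 0.0387 ang 0.066
pics/scene6.pkl row3 67 z 0.0388 ang 0.012
pics/scene6.pkl row4 59 z 0.0382 ang 0.021
pics/scene6.pkl run_out 36 z 0.0439 ang 0.371
pics/top6.pkl run_in few
pics/top6.pkl row1 few
pics/top6.pkl row2 few
pics/top6.pkl row3 few
pics/top6.pkl row4 few
pics/top6.pkl run_out few
```

```bash
python3 st.py 8 118,48 118,70 118,110 118,170; python3 - <<'E'
from bench import r; from go import *
st=r.read_state(); R=Ro.from_quat(st["eef_rot"]); print(rel(st,np.array([.5,.42,.19]),R)[0].round(1))
E
```

```text
t 15.25 {'s': 118.4, 'r': 199.96, 'tipz': 42.58, 'low': 41.24, 'yaw_err': -0.15, 'tilt': 8.14, 'side': -0.04} F [ 0.09 -0.11 -0.01] w 0.0005
118,48 [ 0.05 -0.29 -5.42] [-0.14  0.03 -0.04]
118,70 [  0.04  -3.41 -27.2 ] [-0.14  0.03 -0.04]
118,110 [ 1.000e-02 -9.070e+00 -6.679e+01] [-0.14  0.03 -0.04]
118,170 [-3.0000e-02 -1.7570e+01 -1.2619e+02] [-0.14  0.03 -0.04]
[ -97.6 -304.9 -137.2]
```

Request:
apply_moves([
  {"grip": 255,"xyz": [0,-0.7,-5],"rotation": [0,0,0]},
  {"grip": 255,"xyz": [0,-3.4,-25],"rotation": [0,0,0]},
  {"grip": 255,"xyz": [0,-9,-65],"rotation": [0,0,0]},
  {"grip": 255,"xyz": [0,-17,-120],"rotation": [0,0,0]},
  {"grip": 255,"xyz": [-10,-45,-155],"rotation": [0,0,0]},
])

```text
time: 15.88
ee_pos: [0.5862, 0.1579, 0.1746]
eef_rot: [0.997, -0.007, 0.002, -0.071]
ft_force: [0.8, -0.0, -0.1]
width: 0.0004
```

Request:
apply_moves([
  {"grip": 255,"xyz": [-18,-55,8],"rotation": [0,0,0]},
  {"grip": 255,"xyz": [-36,-110,15],"rotation": [0,0,0]},
  {"grip": 255,"xyz": [-54,-165,23],"rotation": [0,0,0]},
  {"grip": 255,"xyz": [-72,-220,31],"rotation": [0,0,0]},
  {"grip": 255,"xyz": [-80,-250,35],"rotation": [0,0,0]},
])

```text
time: 16.5
ee_pos: [0.5075, 0.415, 0.1772]
eef_rot: [0.997, -0.005, 0.002, -0.072]
ft_force: [0.3, -0.0, 0.2]
width: 0.0005
```

```bash
python3 - <<'E'
from bench import viewer,r
import cv2,pickle
st=r.read_state(); print(st["time"],st["ee_pos"],st["joint_vel"].round(2),st["ft_force"].round(2))
for n in ("scene","top"):
    c=viewer.camera(n); pickle.dump(c,open(f"pics/{n}7.pkl","wb")); cv2.imwrite(f"pics/{n}7.png",c["img"])
E
python3 ang.py pics/scene7.pkl pics/top7.pkl; python3 -c "
from rep import *
x=fit(load('pics/top7.pkl')); print(x.x.round(4),np.load('tray.npy').round(4))
report(load('pics/top7.pkl'),'pics/fit7.png',np.load('tray.npy'))"
```

```text
16.5 [0.50746874 0.41503529 0.17715714] [-0.52  0.18  0.1  -0.25  0.18  0.07 -0.41] [ 0.35 -0.03  0.16]
pics/scene7.pkl run_in 45 z 0.0377 ang 0.112
pics/scene7.pkl row1 75 z 0.0384 ang 0.025
pics/scene7.pkl row2 66 z 0.0393 ang 0.005
pics/scene7.pkl row3 61 z 0.0385 ang -0.040
pics/scene7.pkl row4 59 z 0.0378 ang 0.015
pics/scene7.pkl run_out 33 z 0.0385 ang -0.141
pics/top7.pkl run_in 87 z 0.0408 ang 0.042
pics/top7.pkl row1 156 z 0.0413 ang 0.026
pics/top7.pkl row2 151 z 0.0412 ang 0.037
pics/top7.pkl row3 154 z 0.0414 ang 0.016
pics/top7.pkl row4 151 z 0.0409 ang 0.002
pics/top7.pkl run_out 81 z 0.0415 ang 0.091
[ 0.3943  0.1334 -0.5996  0.6643] [ 0.3945  0.1336 -0.6001  0.6639]
run_in [ 0.4688 -0.052   0.04  ] 76 mean z 0.0407 slope ang 0.058
row1 [ 0.5042 -0.0336  0.04  ] 98 mean z 0.0414 slope ang 0.011
row2 [5.435e-01 3.000e-04 4.000e-02] 95 mean z 0.0412 slope ang 0.052
row3 [0.5728 0.043  0.04  ] 95 mean z 0.0416 slope ang 0.006
row4 [0.5901 0.0919 0.04  ] 94 mean z 0.0406 slope ang -0.038
run_out [0.5944 0.1316 0.04  ] 72 mean z 0.0413 slope ang 0.088
```

View pics/top7.png

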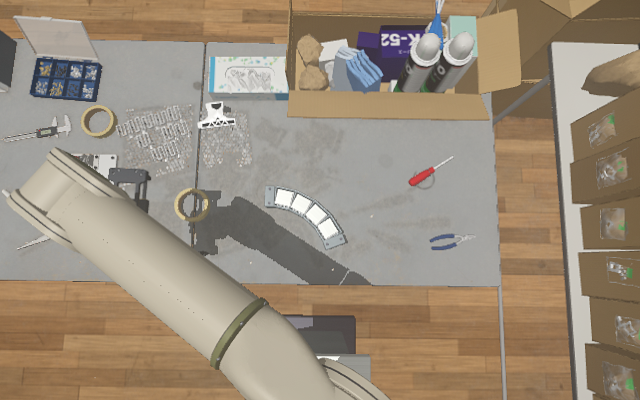

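View pics/fit7.png

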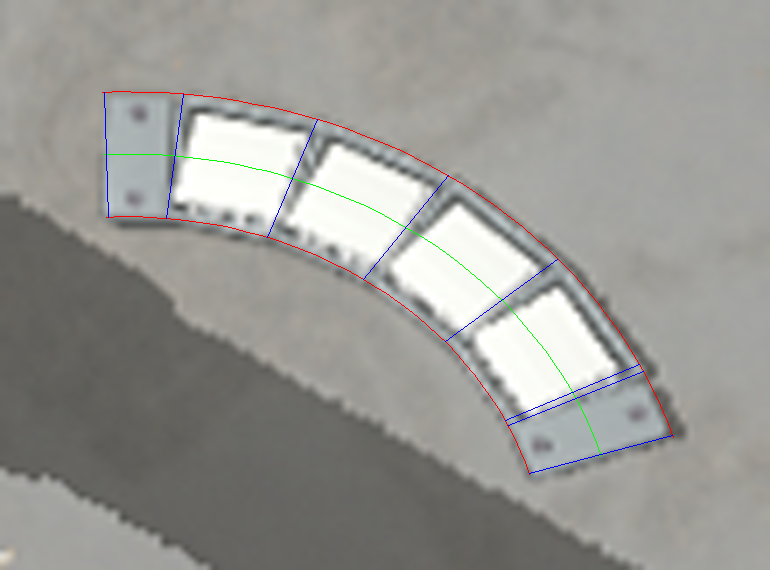

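All four flaps are level, at 40–41 mm and within about 0.05 rad of noise. The tray fit moved by less than 0.5 mm. I'll let the arm settle, then hand in.

Request:
apply_moves([
  {"grip": 255,"xyz": [0,0,-20],"rotation": [0,0,0]},
  {"grip": 255,"xyz": [0,0,-20],"rotation": [0,0,0]},
  {"grip": 255,"xyz": [0,0,-20],"rotation": [0,0,0]},
])

```text
time: 16.98
ee_pos: [0.5076, 0.4121, 0.1976]
eef_rot: [0.997, -0.005, 0.002, -0.072]
ft_force: [0.0, -1.2, -0.2]
width: 0.0006
```

```bash
python3 - <<'E'
from bench import r
st=r.read_state(); print(st["time"],st["joint_vel"].round(2),st["ft_force"].round(2)); print(r.close_job())
E
```

```text
16.975 [-0.    0.01  0.01  0.01  0.   -0.   -0.  ] [ 0.04 -1.17 -0.17]
the job is handed in; nothing more can be done
None
```

All four flaps are down. I swept the closed fingertips along the arc once, from the run_in block over flaps 1 to 4 to the run_out block, without lifting. I then raised the arm clear and handed in at about 17 s.

**Last checks**
- **Flaps:** the final top view puts all four tops at 40.6–41.6 mm. Their slopes are within about 0.05 rad of level, which is the size of the depth noise.
- **Tray:** refitting its pose shows a shift of less than 0.5 mm.
- **Forces:** about 8 N (7 N straight up) when I first felt for the run_in block top, and readings of at most about 4 N during the sweep. These were read at the end of each move call, so brief peaks between them were not seen.
- **Bystanders:** the tape roll, pliers and screwdriver look unmoved. The nippers were hidden by the arm in the final picture; the path was planned to stay well clear of them.

**What disagreed**
- **Fingertip position:** both the pictures and the touch put the real fingertips about 40 mm further back along the tool than the tool frame says (about 32 mm behind the TCP, not 8 mm ahead). I used the measured offset. My first attempt to feel for the block therefore stopped well above the tray and touched nothing.
- **Block slopes:** the final depth fits on the short end blocks showed slopes of 0.04–0.14 rad. With so few pixels, and the blocks known to be flat, I treated these as noise.

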